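# Dock the crucible caddy

## Task

Roll the little crucible caddy along the bench by its push bar: first push it on until both swivel castors trail straight behind their pivots, while it is still outside the dock. Then steer it into the dock and press it home against the spring buffer, gently, until the drop catch snaps behind the bar on its nose, and let go so that the catch alone holds it. Roll it, do not carry or tip it, do not ram the dock, and leave the other things on the bench alone.

Things in the scene. Friction and masses are not known exactly. Their poses are not given: they have to be found in the camera images.
- caddy: Low aluminium four-wheeled caddy, about 0.8 kg, deck 160 mm long (its x), 104 mm wide (y), top 40 mm high, with a rack of four lidded white crucibles (fixed, tops at 82 mm, x -65 to +15 mm). Origin on the bench under the deck's middle; +x forward, z up. Two fixed wheels (26 mm) at x -55 mm roll only along x; two swivel castors pivot at x +50, y +-32 mm.
- strike (a point): Middle of the strike bar that the dock's catch drops behind: 8 mm diameter, 60 mm long across the caddy's nose, at caddy x +70 mm, 52 mm high.
- handle (a point): Middle of the caddy's push bar: a horizontal steel bar, 10 mm diameter, 92 mm long across the caddy (its y), 110 mm above the bench, at caddy x -85 mm, on two 8 mm uprights at its ends, open above and with 70 mm of clear height below it.
- nose (a point): Middle of the caddy's front edge, caddy x +80 mm, 35 mm high; this edge meets the buffer.
- castor_left (a joint): Swivel angle (rad, about the caddy's z, free to turn without limit) of the front left castor (caddy y +32 mm); 0 (or any whole turn) means the wheel trails straight behind its pivot, 3.14 that it leads. Trail 14 mm, so it needs about 50 mm of forward rolling to come round.
- castor_right (a joint): The same for the front right castor (caddy y -32 mm).
- castor_left_wheel (a point): Wheel centre of the left castor, 14 mm from its swivel axis, 13 mm above the bench; its x points from wheel to pivot, and agrees with the caddy's x when trailing straight.
- castor_right_wheel (a point): The same for the right castor.
- dock: Fixed parking dock: two straight grey kerbs 45 mm high, 114 mm apart inside, 320 mm long, with flared guides ahead of the mouth (45 mm out, widening to about 160 mm). Origin on the bench in the middle of the mouth; +x leads straight in. Between the kerbs stands a white end block with a rubber-faced spring buffer and a bridge (87 to 93 mm high) carrying the drop catch.
- dock_far (a point): Point on the bench in the dock's middle, 190 mm in from the mouth. The end block was clamped at a setting that is not given: its hard face lies 0 to 50 mm beyond this point, the buffer's free face 18 mm ahead of that face, the bridge 60 mm ahead of it. So where the catch drops must be found by feel.
- buffer (a joint): How far the buffer is pressed in (m): 0 free, 0.013 bottomed. Its spring starts at about 2 N and rises 0.6 N per mm; lifting the catch (by itself, when pushed under) adds 1 to 3 N. The catch drops at 8 to 10 mm (a push of 7 to 11 N) and then holds the released caddy with the buffer about 8 mm in. At 13 mm it is hard (10 N and leaping up).
- jar: Brown lidded glass jar, 52 mm diameter, 85 mm high, origin under its middle; bystander.
- beaker: Empty glass beaker, 60 mm diameter, 70 mm high, origin under its middle; bystander.
- spatula: Spatula 170 mm long lying on the bench along its x, black handle towards -x; bystander.

How it is judged:
By the outcome, as a careful person would: the job done as asked, in the order asked, and still so for the second after the job is handed in, with the robot touching nothing.
It also fails if it takes over 72 s, if anything falls off the work surface, if the arm or the gripper's body presses on something with over 40 N, if the wrist force passes 120 N, or if a joint passes its speed limit or range.

## Robot

A 6-joint arm with a two-finger parallel gripper is mounted at the origin on the work surface. World frame = base frame: x ahead of the robot, y to its left, z up, the work surface at z = 0. Lengths are in m, angles in rad, forces in N, time in s.
With the tool pointing down it reaches from about 0.3 to 0.775 m from the base axis. Payload 14.6 kg.
Tool frame: the origin (TCP) lies at the very end of the fingers, on their centre line; the grasp point (between the pads) lies 19 mm behind it; z points along the fingers, y is the direction in which the jaws open and shut (so a half turn about z gives the same grasp; the last joint's range is limited). The gripper opens to 94 mm and grips with 3 to 60 N. Pads are 16 mm wide; open, the fingers measure 119 mm over their backs; the gripper's body (75 mm by 177 mm) begins 78 mm behind the grasp point.
Start: joints at [1.26, 0.3, 1.521, -0, 1.321, -0.067], TCP at [0.133, 0.534, 0.205] pointing down, gripper open.
Joint ranges: [-3.03, 3.03], [-0.79, 2.21], [0.23, 2.52], [-1.04, 4.18], [0, 3.07], [-2.55, 2.55]. Speed limits (rad/s): [2.22, 2.22, 2.57, 3.14, 3.14, 3.14].

## Interface

Orientations are given as [roll, pitch, yaw] about the fixed x, y, z axes, in that order (R = Rz(yaw) Ry(pitch) Rx(roll)).
In Python, from station import get_obs, vision, hand_in gives the robot as it stands.
- The arm moves only by the tool play_rows, never from a script. Its argument "moves" is a list of rows, each an object with "claw": the opening, from 0 (shut) to 1 (fully open); "linear": the shift along the tool's x, y, z in mm, a list of three; "turn": the turn, a rotation vector about the tool's x, y, z in rad, a list of three. In form: [{"claw": claw, "linear": [tx, ty, tz], "turn": [ax, ay, az]}, ...]. A call has 1 to 8 rows; each row is the pose to reach, as a shift and turn from the pose measured when the call began, along the tool's axes at that moment; what a row does not reach only later rows make up. A row lasts 1/8 s, in which the tool goes at most 62.5 mm and 10.7 degrees, less where a joint would pass 70% of its speed; a pose out of reach is approached as far as the arm can. A call with a gripper value outside its range is refused whole. The fingers move at their own pace and stop on an object; "force" is the grip in N (left out, the last holds). Time passes only in rows, so rows that repeat a pose let the fingers close. It gives the time, the measured TCP pose, the force and the opening at its end, in the units of the state.
- get_obs(): the state, without advancing time (a new reading comes with each control period).
- vision.camera(name): name is "scene" or "top"; returns the picture (384x512x3 uint8, blue, green, red); there is no depth.
- vision.camera_info(name): a dict with "camera_matrix" (3x3 intrinsics, pixels), "k1" (the pictures are not rectified: a ray, as slopes to the right and down, at radius r is drawn at 1 + k1 r^2 times it, then the intrinsics apply), "rvec" (rotation vector, rad) and "tvec" (3), from world to camera coordinates, as OpenCV has them. Camera axes: x right, y down, z forward; pixel columns grow to the right and rows downward; lengths in m; the calibration is good to about 2 mm. A picture is of the moment at which its call begins. camera_info takes no time and is no camera call.
- hand_in(): hands the job in, once; it reports no verdict.
The state is a dict: "time_s": time; "qpos": joint angles; "joint_vel": joint speeds; "tau": joint torques, N m; "ee_pos": TCP position; "eef_rot": TCP orientation; "force": force on the tool from outside, world axes, zero at the start; "moment": the same for the moment, N m; "grip_width": finger opening in m.
Only numpy, scipy, OpenCV 4.12 (cv2) and the standard library are available. Lean on these libraries where they do the work, as an engineer would, in place of code of your own. Each camera call takes 0.05 s, during which the arm holds its last target.

## Working session

There is one attempt and no reset: what is moved stays moved. The work goes in short steps, Python scripts to look and compute and a tool call to move; the robot and the scene stay as the last step left them, time stands still between calls to the robot, and variables do not carry over. Pictures are saved under pics/ and viewed, and the job is handed in when it is done.

Besides the shell and the picture viewer there is one more tool, called after "Request:" as a command line: name --argument value ..., lists and objects as JSON in quotes. play_rows: Moves the arm, as the interface text tells. Its arguments: {"type":"object","properties":{"moves":{"type":"array","items":{"type":"object","properties":{"claw":{"type":"number"},"linear":{"type":"array","items":{"type":"number"}},"turn":{"type":"array","items":{"type":"number"}}}}},"force":{"type":"number"}},"required":["moves"]}

```bash
ls; mkdir -p pics; python3 - <<'E'
from station import get_obs, vision
import cv2
print(get_obs())
for n in("scene","top"):
    print(n,vision.camera_info(n)); cv2.imwrite(f"pics/{n}0.png",vision.camera(n))
E
```

```text
pics
{'time_s': 0.0, 'qpos': array([ 1.26037010e+00,  3.00503911e-01,  1.52158371e+00,  1.23860785e-05,
        1.32071965e+00, -6.66028033e-02]), 'joint_vel': array([-0.00065698,  0.00152573, -0.00013533,  0.00032855, -0.00193618,
        0.00013657]), 'tau': array([ 8.68250027e-05, -5.31822145e+01, -3.52728903e+01,  7.07405386e-02,
        2.44486704e-02, -3.44490729e-05]), 'ee_pos': array([0.13269665, 0.53347425, 0.20486723]), 'eef_rot': array([-3.14038153e+00, -9.28076300e-05,  2.89776610e+00]), 'force': array([-0.48449456,  0.21490806,  0.7462522 ]), 'moment': array([-0.01290976, -0.02371375,  0.02176901]), 'grip_width': 0.09382442342325419}
scene {'camera_matrix': array([[371.16470403,   0.        , 257.6520703 ],
       [  0.        , 371.16470403, 191.99644467],
       [  0.        ,   0.        ,   1.        ]]), 'k1': -0.10521494662475404, 'rvec': array([ 1.49268746,  2.23073666, -0.76159111]), 'tvec': array([ 0.27823072, -0.43101929,  1.50691226])}
top {'camera_matrix': array([[439.38999921,   0.        , 252.70445693],
       [  0.        , 439.38999921, 192.24566733],
       [  0.        ,   0.        ,   1.        ]]), 'k1': -0.14114373158430715, 'rvec': array([ 2.21082487, -2.16377971,  0.0888323 ]), 'tvec': array([-0.02544093,  0.66118964,  1.15644465])}
```

View pics/scene0.png

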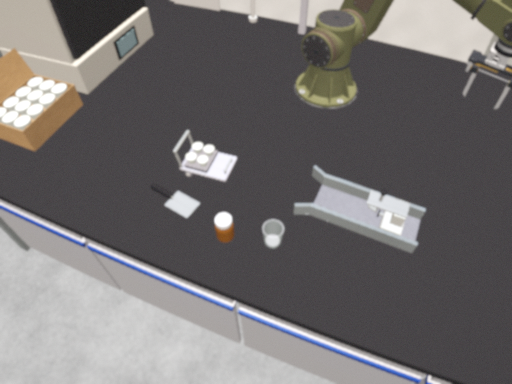

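View pics/top0.png

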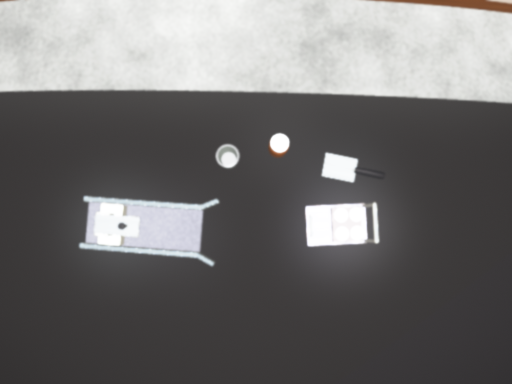

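Top view: caddy nose points left (+y) with the bar at columns ~372, dock mouth at ~(205,230); beaker (228,156), jar (280,143) and spatula (350,168) are on the far side. Enlarging for measurement.

```bash
cat > h.py <<'E'
import numpy as np, cv2
from station import get_obs, vision
def cam(n):
    i=vision.camera_info(n); R,_=cv2.Rodrigues(i['rvec']); return i['camera_matrix'],i['k1'],R,np.array(i['tvec']),i['rvec']
def world(n,uv,z):
    K,k,R,t,rv=cam(n); D=np.array([k,0,0,0,0.])
    p=cv2.undistortPoints(np.array(uv,float).reshape(-1,1,2),K,D,None,None).reshape(-1,2)
    d=np.c_[p,np.ones(len(p))]@R; c=-R.T@t
    s=(np.broadcast_to(z,len(p))-c[2])/d[:,2]
    return c+d*s[:,None]
def pix(n,X):
    K,k,R,t,rv=cam(n)
    return cv2.projectPoints(np.array(X,float).reshape(-1,1,3),rv,t,K,np.array([k,0,0,0,0.]))[0].reshape(-1,2)
def crop(im,x0,y0,w,h,s,out,pts=None):
    c=cv2.resize(im[y0:y0+h,x0:x0+w],None,fx=s,fy=s,interpolation=cv2.INTER_CUBIC)
    if pts is not None:
        for u,v in pts: cv2.circle(c,(int((u+.5-x0)*s),int((v+.5-y0)*s)),2,(0,0,255),-1)
    cv2.imwrite(out,c)
E
python3 - <<'E'
import cv2
from h import *
t=cv2.imread('pics/top0.png')
crop(t,290,190,100,70,8,'pics/c1.png'); crop(t,70,185,160,90,5,'pics/d1.png')
E
```

```text
(no output)
```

View pics/c1.png

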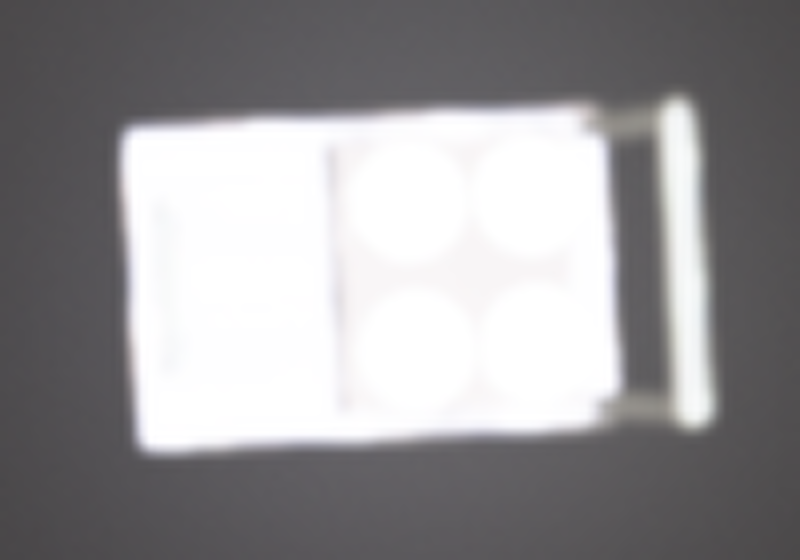

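View pics/d1.png

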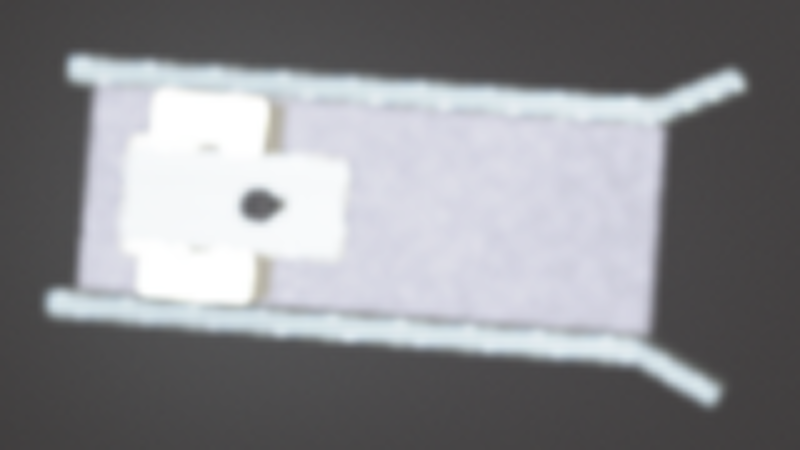

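```bash
python3 - <<'E'
from h import *
def C(p,x0,y0,s): return [((a+.5)/s-.5+x0,(b+.5)/s-.5+y0) for a,b in p]
c=lambda p:C(p,290,190,8); d=lambda p:C(p,70,185,5)
np.set_printoptions(precision=4,suppress=True)
dk=world('top',c([(122,128),(140,452),(590,104),(612,430)]),.04); print('deck',dk)
b=world('top',c([(680,97),(696,430)]),.11); print('bar',b,b.mean(0),np.linalg.norm(b[0]-b[1]))
bd=world('top',c([(680,110),(680,97)]),.11)
k=world('top',d([(80,68),(655,110),(55,303),(640,350)]),.045); print('kerb',k, np.linalg.norm(k[0]-k[1]),np.linalg.norm(k[2]-k[3]))
fl=d([(740,80),(712,395)]); print('flare',world('top',fl,.045))
f=world('top',d([(663,125),(650,333),(95,85),(80,290)]),.0); print('floor',f)
u=k[0]-k[1];u2=k[2]-k[3]
for v in (u,u2): print('dock yaw',np.arctan2(v[1],v[0]))
# caddy yaw
for v in (dk[0]-dk[2],dk[1]-dk[3]): print('caddy yaw',np.arctan2(v[1],v[0]))
v=b[0]-b[1]; print('bar perp yaw',np.arctan2(v[1],v[0])+np.pi/2)
br=world('top',d([(345,155),(340,258),(128,140),(120,250)]),.093);print('bridge',br)
print('obj',world('top',[(280,143),(228,156)],[.085,.07]), world('top',[(322,155),(357,181),(384,175)],.0))
E
```

```text
deck [[ 0.628  -0.1502  0.04  ]
 [ 0.521  -0.1577  0.04  ]
 [ 0.6392 -0.3078  0.04  ]
 [ 0.5306 -0.3161  0.04  ]]
bar [[ 0.6381 -0.3185  0.11  ]
 [ 0.5335 -0.3243  0.11  ]] [ 0.5858 -0.3214  0.11  ] 0.1047334887727919
kerb [[0.6342 0.4375 0.045 ]
 [0.6191 0.1255 0.045 ]
 [0.508  0.4462 0.045 ]
 [0.4929 0.13   0.045 ]] 0.3123388320203745 0.31654312838200915
flare [[0.636  0.081  0.045 ]
 [0.4703 0.0916 0.045 ]]
floor [[0.6127 0.1259 0.    ]
 [0.4991 0.13   0.    ]
 [0.6273 0.4455 0.    ]
 [0.5131 0.4494 0.    ]]
dock yaw 1.522374023879302
dock yaw 1.5229769817623613
caddy yaw 1.6416270839610814
caddy yaw 1.6309707393568873
bar perp yaw 1.6262444046682836
bridge [[0.5907 0.2779 0.093 ]
 [0.5384 0.2787 0.093 ]
 [0.5954 0.3919 0.093 ]
 [0.539  0.3939 0.093 ]]
obj [[ 0.7859 -0.0785  0.085 ]
 [ 0.7514  0.0554  0.07  ]] [[ 0.7713 -0.2016  0.    ]
 [ 0.701  -0.3003  0.    ]
 [ 0.7197 -0.3773  0.    ]]
```

```bash
cat >> h.py <<'E'
from scipy.spatial.transform import Rotation as Rn
def plan(targets):
    """targets: (x,y,z,jaw heading) world -> tool mm, turn"""
    o=get_obs(); p=np.array(o['ee_pos']); r,pi,ya=o['eef_rot']; R0=Rn.from_euler('xyz',[r,pi,ya])
    print('t %.2f pos %s head %.4f F %s M %s w %.4f q6 %.2f'%(o['time_s'],np.round(p,4),head(o),np.round(o['force'],1),np.round(o['moment'],2),o['grip_width'],o['qpos'][5]))
    for x,y,z,h in targets:
        R1=Rn.from_euler('xyz',[np.pi,0,h+np.pi/2])
        l=R0.inv().apply(np.array([x,y,z])-p)*1000; t=(R0.inv()*R1).as_rotvec()
        print(np.round(l,1).tolist(),np.round(t,3).tolist())
def head(o):
    R=Rn.from_euler('xyz',o['eef_rot']).as_matrix(); return float(np.arctan2(R[1,1],R[0,1]))
E
python3 - <<'E'
from h import *
plan([(.585,-.32,.205,1.63),(.585,-.32,.16,1.63),(.585,-.32,.094,1.63)])
E
```

```text
t 0.10 pos [0.1327 0.5335 0.2049] head 1.3270 F [-0.4 -0.4 -0.3] M [-0.03 -0.02  0.01] w 0.0941 q6 -0.07
[-645.0, -719.1, 0.6] [-0.001, -0.0, -0.303]
[-645.0, -719.1, 45.6] [-0.001, -0.0, -0.303]
[-645.0, -719.0, 111.6] [-0.001, -0.0, -0.303]
```

Request:
play_rows --moves '[{"claw":0.5,"linear":[-40,-45,0],"turn":[0,0,-0.1]},{"claw":0.5,"linear":[-80,-90,0],"turn":[0,0,-0.2]},{"claw":0.5,"linear":[-120,-134,0],"turn":[0,0,-0.303]},{"claw":0.5,"linear":[-160,-178,0],"turn":[0,0,-0.303]},{"claw":0.5,"linear":[-200,-223,0],"turn":[0,0,-0.303]},{"claw":0.5,"linear":[-240,-268,0],"turn":[0,0,-0.303]},{"claw":0.5,"linear":[-280,-312,0],"turn":[0,0,-0.303]},{"claw":0.5,"linear":[-320,-357,0],"turn":[0,0,-0.303]}]'

```text
time_s: 1.1
ee_pos: [0.3575, 0.108, 0.2054]
eef_rot: [-3.141, 0.0, -3.082]
force: [0.7, 1.2, -0.3]
grip_width: 0.0469
```

```bash
python3 - <<'E'
from h import *
plan([(.585,-.32,.205,1.63),(.585,-.32,.16,1.63),(.585,-.32,.094,1.63)])
E
```

```text
t 1.10 pos [0.3575 0.108  0.2054] head 1.6302 F [ 0.7  1.2 -0.3] M [ 0.07 -0.02  0.  ] w 0.0469 q6 -1.43
[-201.7, -440.7, 0.8] [-0.001, 0.0, 0.0]
[-201.7, -440.7, 45.8] [-0.001, 0.0, 0.0]
[-201.7, -440.6, 111.8] [-0.001, 0.0, 0.0]
```

Request:
play_rows --moves '[{"claw":0.5,"linear":[-25,-55,0],"turn":[0,0,0]},{"claw":0.5,"linear":[-50,-110,0],"turn":[0,0,0]},{"claw":0.5,"linear":[-76,-165,0],"turn":[0,0,0]},{"claw":0.5,"linear":[-101,-220,0],"turn":[0,0,0]},{"claw":0.5,"linear":[-126,-275,0],"turn":[0,0,0]},{"claw":0.5,"linear":[-151,-330,0],"turn":[0,0,0]},{"claw":0.5,"linear":[-176,-385,0],"turn":[0,0,0]},{"claw":0.5,"linear":[-201.7,-440.7,0],"turn":[0,0,0]}]'

```text
time_s: 2.1
ee_pos: [0.5855, -0.3218, 0.2054]
eef_rot: [-3.141, -0.0, -3.082]
force: [0.4, -0.0, 0.4]
grip_width: 0.0472
```

```bash
python3 - <<'E'
from h import *
s=vision.camera('scene'); crop(s,140,90,130,110,6,'pics/s1.png')
plan([(.585,-.32,.205,1.63),(.585,-.32,.16,1.63),(.585,-.32,.094,1.63)])
E
```

```text
t 2.15 pos [ 0.5867 -0.3273  0.2028] head 1.6270 F [ 2.  -5.6  0.7] M [-0.14 -0.07  0.05] w 0.0473 q6 -2.19
[1.3, 7.4, -2.2] [-0.0, -0.002, -0.003]
[1.2, 7.4, 42.8] [-0.0, -0.002, -0.003]
[1.0, 7.4, 108.8] [-0.0, -0.002, -0.003]
```

View pics/s1.png

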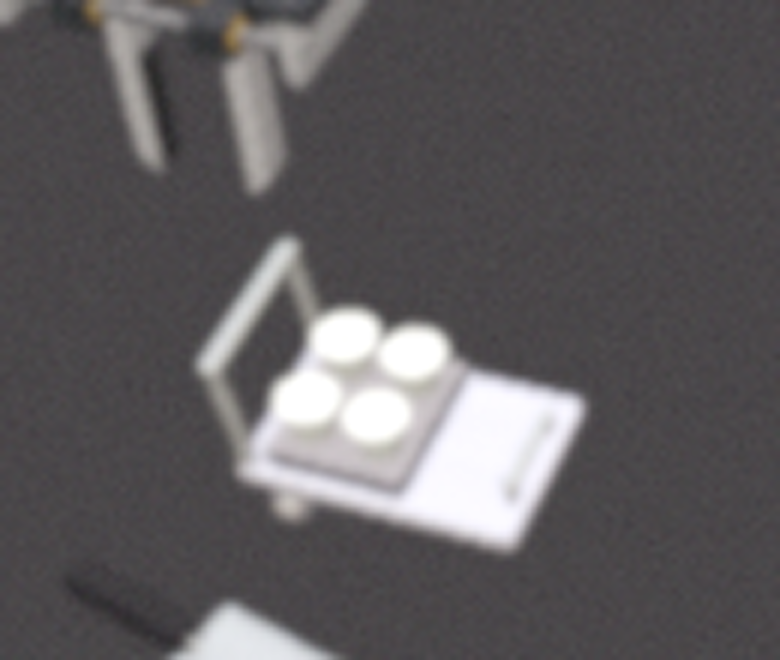

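Scene crop: bar ends at (290,240) and (207,365); both fingertips above it, no contact. Cross-checking the bar's position from this view.

```bash
python3 - <<'E'
from h import *
p=[((a+.5)/6-.5+140,(b+.5)/6-.5+90) for a,b in [(290,240),(207,365)]]
w=world('scene',p,.112); print(w,w.mean(0))
print(pix('scene',[.585,-.32,.11])*1, (np.array(p).mean(0)))
E
```

```text
[[ 0.5352403  -0.32291128  0.112     ]
 [ 0.63334925 -0.31692128  0.112     ]] [ 0.58429478 -0.31991628  0.112     ]
[[181.12849828 140.33335256]] [181. 140.]
```

Request:
play_rows --moves '[{"claw":0.5,"linear":[1,7.4,0],"turn":[0,0,0]},{"claw":0.5,"linear":[1,7.4,30],"turn":[0,0,0]},{"claw":0.5,"linear":[1,7.4,50],"turn":[0,0,0]},{"claw":0.5,"linear":[1,7.4,50],"turn":[0,0,0]}]'

```text
time_s: 2.65
ee_pos: [0.5845, -0.3185, 0.1519]
eef_rot: [3.14, -0.004, -3.084]
force: [0.4, -0.8, 0.2]
grip_width: 0.047
```

```bash
python3 - <<'E'
from h import *
plan([(.585,-.32,.094,1.63)])
E
```

```text
t 2.65 pos [ 0.5845 -0.3185  0.1519] head 1.6279 F [ 0.4 -0.8  0.2] M [-0.02 -0.01  0.02] w 0.0470 q6 -2.18
[-0.7, -1.6, 57.9] [0.001, -0.004, -0.002]
```

Request:
play_rows --moves '[{"claw":0.5,"linear":[-0.5,-1.5,25],"turn":[0,0,0]},{"claw":0.5,"linear":[-0.5,-1.5,50],"turn":[0,0,0]},{"claw":0.5,"linear":[-0.5,-1.5,58],"turn":[0,0,0]},{"claw":0.5,"linear":[-0.5,-1.5,58],"turn":[0,0,0]},{"claw":0.2,"linear":[-0.5,-1.5,58],"turn":[0,0,0]},{"claw":0.05,"linear":[-0.5,-1.5,58],"turn":[0,0,0]},{"claw":0.05,"linear":[-0.5,-1.5,58],"turn":[0,0,0]},{"claw":0.05,"linear":[-0.5,-1.5,58],"turn":[0,0,0]}]' --force 20

```text
time_s: 3.65
ee_pos: [0.5848, -0.3199, 0.094]
eef_rot: [3.141, -0.004, -3.085]
force: [-0.6, -0.3, 0.2]
grip_width: 0.0104
```

```bash
python3 - <<'E'
from h import *
t=vision.camera('top'); crop(t,290,190,100,70,8,'pics/c2.png')
plan([])
E
```

```text
t 3.70 pos [ 0.5848 -0.32    0.0939] head 1.6279 F [-0.1  0.3  0.1] M [ 0.02  0.02 -0.  ] w 0.0092 q6 -2.18
```

View pics/c2.png

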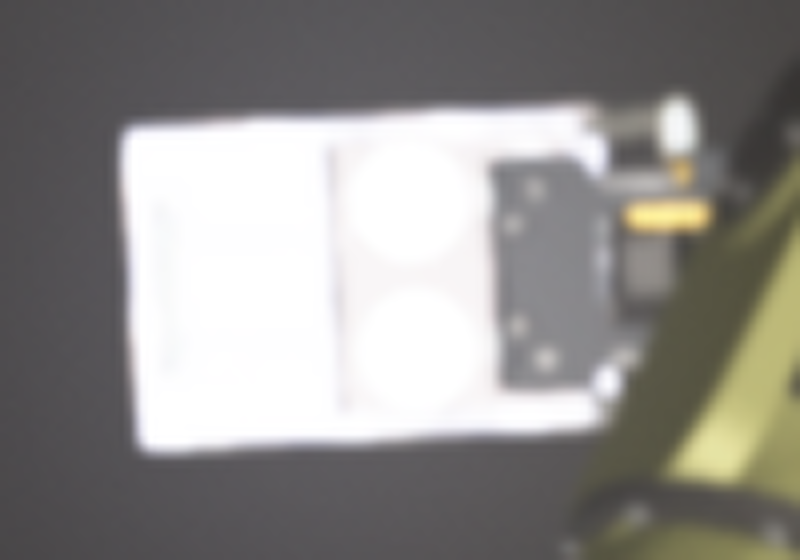

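```bash
cat > path.py <<'E'
from h import *
M=np.array([.556,.128]); PH=1.5227
u=np.array([np.cos(PH),np.sin(PH)]); n=np.array([-u[1],u[0]])
S0,E0,D0,L=-.4163,-.047,.110,.225
Z=.094
def ed(s):
    t=np.clip((s-S0)/L,0,1); h00=2*t**3-3*t*t+1; h10=t**3-2*t*t+t
    d00=(6*t*t-6*t)/L; d10=3*t*t-4*t+1
    return h00*E0+h10*L*np.tan(D0), d00*E0+d10*np.tan(D0)
def handle(s):  # s of rear axle
    e,d=ed(s); th=np.arctan(d); p=M+s*u+e*n; h=PH+th
    q=p-.03*np.array([np.cos(h),np.sin(h)]); return q[0],q[1],Z,h-HOFF
HOFF=.005
def dock(p): r=np.array(p)[:2]-M; return r@u,r@n
E
python3 - <<'E'
from path import *
plan([handle(S0+d) for d in (0,.003,.008,.013,.018,.024,.03,.036,.042)])
E
```

```text
t 3.70 pos [ 0.5848 -0.32    0.0939] head 1.6279 F [-0.1  0.3  0.1] M [ 0.02  0.02 -0.  ] w 0.0092 q6 -2.18
[0.0, -0.1, -0.1] [0.001, -0.004, 0.0]
[-0.2, 3.0, -0.0] [0.001, -0.004, -0.01]
[-0.6, 8.0, -0.0] [0.001, -0.004, -0.027]
[-0.9, 13.1, -0.0] [0.001, -0.004, -0.043]
[-1.1, 18.2, -0.0] [0.001, -0.004, -0.058]
[-1.1, 24.3, -0.0] [0.001, -0.004, -0.074]
[-1.0, 30.4, -0.0] [0.001, -0.004, -0.089]
[-0.8, 36.5, -0.0] [0.001, -0.004, -0.103]
[-0.5, 42.7, -0.0] [0.001, -0.004, -0.116]
```

Request:
play_rows --moves '[{"claw":0.05,"linear":[-0.2,3,0],"turn":[0,0,-0.01]},{"claw":0.05,"linear":[-0.6,8,0],"turn":[0,0,-0.027]},{"claw":0.05,"linear":[-0.9,13.1,0],"turn":[0,0,-0.043]},{"claw":0.05,"linear":[-1.1,18.2,0],"turn":[0,0,-0.058]},{"claw":0.05,"linear":[-1.1,24.3,0],"turn":[0,0,-0.074]},{"claw":0.05,"linear":[-1,30.4,0],"turn":[0,0,-0.089]},{"claw":0.05,"linear":[-0.8,36.5,0],"turn":[0,0,-0.103]},{"claw":0.05,"linear":[-0.5,42.7,0],"turn":[0,0,-0.116]}]'

```text
time_s: 4.7
ee_pos: [0.5829, -0.2768, 0.094]
eef_rot: [3.14, -0.004, -2.968]
force: [0.6, -0.9, 0.8]
grip_width: 0.009
```

```bash
python3 - <<'E'
from path import *
t=vision.camera('top'); crop(t,270,180,100,70,8,'pics/c3.png')
plan([handle(S0+d) for d in (.042,.048,.054,.06,.066,.072,.078,.084,.09)])
E
```

```text
t 4.75 pos [ 0.5829 -0.2761  0.094 ] head 1.7458 F [-0.1  2.   0.4] M [0.25 0.05 0.02] w 0.0093 q6 -2.24
[0.2, -1.2, -0.0] [0.002, -0.004, 0.002]
[-0.1, 5.0, -0.0] [0.002, -0.004, -0.009]
[-0.3, 11.1, -0.0] [0.002, -0.004, -0.019]
[-0.4, 17.3, -0.0] [0.002, -0.004, -0.027]
[-0.4, 23.6, 0.0] [0.002, -0.004, -0.035]
[-0.3, 29.8, 0.0] [0.002, -0.004, -0.041]
[-0.1, 36.0, 0.0] [0.002, -0.004, -0.046]
[0.1, 42.2, 0.0] [0.002, -0.004, -0.049]
[0.4, 48.5, 0.1] [0.002, -0.004, -0.052]
```

View pics/c3.png

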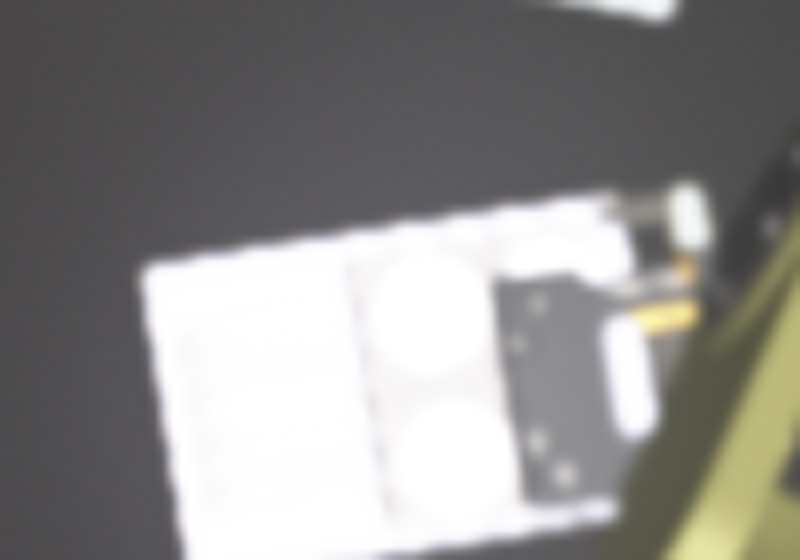

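The caddy follows and turns with the tool (front-left corner at crop (142,268)). Continuing along the path.

Request:
play_rows --moves '[{"claw":0.05,"linear":[-0.1,5,0],"turn":[0,0,-0.009]},{"claw":0.05,"linear":[-0.3,11.1,0],"turn":[0,0,-0.019]},{"claw":0.05,"linear":[-0.4,17.3,0],"turn":[0,0,-0.027]},{"claw":0.05,"linear":[-0.4,23.6,0],"turn":[0,0,-0.035]},{"claw":0.05,"linear":[-0.3,29.8,0],"turn":[0,0,-0.041]},{"claw":0.05,"linear":[-0.1,36,0],"turn":[0,0,-0.046]},{"claw":0.05,"linear":[0.1,42.2,0],"turn":[0,0,-0.049]},{"claw":0.05,"linear":[0.4,48.5,0],"turn":[0,0,-0.052]}]'

```text
time_s: 5.75
ee_pos: [0.5739, -0.2279, 0.094]
eef_rot: [3.139, -0.004, -2.914]
force: [1.4, -0.5, 0.9]
grip_width: 0.0089
```

```bash
python3 - <<'E'
from path import *
plan([handle(S0+d) for d in (.09,.096,.102,.108,.114,.12,.126,.132,.138)])
E
```

```text
t 5.75 pos [ 0.5739 -0.2279  0.094 ] head 1.7980 F [ 1.4 -0.5  0.9] M [-0.07 -0.31  0.01] w 0.0089 q6 -2.23
[0.0, -0.5, 0.0] [0.002, -0.004, 0.0]
[-0.0, 5.8, 0.0] [0.002, -0.004, -0.001]
[0.0, 12.0, 0.1] [0.002, -0.004, -0.001]
[0.1, 18.3, 0.1] [0.002, -0.004, 0.0]
[0.2, 24.5, 0.1] [0.002, -0.004, 0.003]
[0.3, 30.7, 0.1] [0.002, -0.004, 0.006]
[0.4, 37.0, 0.1] [0.002, -0.004, 0.011]
[0.6, 43.2, 0.1] [0.002, -0.004, 0.017]
[0.7, 49.4, 0.1] [0.002, -0.004, 0.025]
```

Request:
play_rows --moves '[{"claw":0.05,"linear":[0,5.8,0],"turn":[0,0,-0.001]},{"claw":0.05,"linear":[0,12,0],"turn":[0,0,-0.001]},{"claw":0.05,"linear":[0.1,18.3,0],"turn":[0,0,0]},{"claw":0.05,"linear":[0.2,24.5,0],"turn":[0,0,0.003]},{"claw":0.05,"linear":[0.3,30.7,0],"turn":[0,0,0.006]},{"claw":0.05,"linear":[0.4,37,0],"turn":[0,0,0.011]},{"claw":0.05,"linear":[0.6,43.2,0],"turn":[0,0,0.017]},{"claw":0.05,"linear":[0.7,49.4,0],"turn":[0,0,0.025]}]'

```text
time_s: 6.75
ee_pos: [0.5619, -0.1796, 0.0941]
eef_rot: [3.139, -0.004, -2.94]
force: [0.1, -0.8, -2.5]
grip_width: 0.0092
```

```bash
python3 - <<'E'
from path import *
t=vision.camera('top'); crop(t,190,170,170,110,4.7,'pics/c4.png'); cv2.imwrite('pics/t4.png',t)
plan([handle(S0+d) for d in (.138,.144,.150,.156,.162,.168,.174,.18,.186)])
E
```

```text
t 6.80 pos [ 0.5618 -0.1789  0.094 ] head 1.7724 F [ 0.   1.4 -1.7] M [ 0.29 -0.07  0.03] w 0.0090 q6 -2.14
[-0.1, -1.1, 0.0] [0.003, -0.004, -0.001]
[0.1, 5.1, 0.0] [0.003, -0.004, 0.008]
[0.4, 11.3, 0.0] [0.003, -0.004, 0.018]
[0.6, 17.4, 0.1] [0.003, -0.004, 0.029]
[0.8, 23.6, 0.1] [0.003, -0.004, 0.041]
[1.0, 29.7, 0.1] [0.003, -0.004, 0.055]
[1.1, 35.9, 0.1] [0.003, -0.004, 0.07]
[1.1, 42.0, 0.1] [0.002, -0.004, 0.087]
[1.1, 48.1, 0.1] [0.002, -0.004, 0.105]
```

View pics/c4.png

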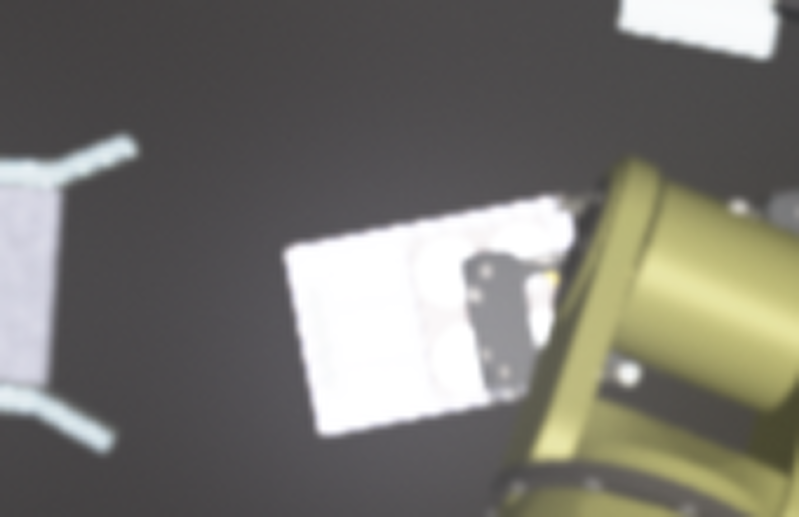

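```bash
cat >> h.py <<'E'
def C(p,x0,y0,s): return [((a+.5)/s-.5+x0,(b+.5)/s-.5+y0) for a,b in p]
E
python3 - <<'E'
from path import *
w=world('top',C([(285,249),(321,437),(550,197),(490,400)],190,170,4.7),.04); print(w)
f=w[:2].mean(0); print('nose dock',dock(f)); v=w[0]-w[2]; print(np.arctan2(v[1],v[0])); v=w[1]-w[3]; print(np.arctan2(v[1],v[0]));v=w[0]-w[1]; print(np.arctan2(v[1],v[0])+np.pi/2, np.linalg.norm(v))
p=get_obs()['ee_pos'];v=f[:2]-p[:2]; print('handle-nose',np.arctan2(v[1],v[0]),np.linalg.norm(v), dock(p))
E
```

```text
[[ 0.57998727 -0.00632123  0.04      ]
 [ 0.47521284 -0.02872339  0.04      ]
 [ 0.61229648 -0.15520717  0.04      ]
 [ 0.49764217 -0.12313946  0.04      ]]
nose dock (np.float64(-0.1467194331684454), np.float64(0.021370711123573655))
1.7844894832426283
1.8040313545530506
1.7814377917921007 0.10714260751134923
handle-nose 1.7796752291223754 0.16496725313727 (np.float64(-0.3062696839746491), np.float64(-0.020556750942876657))
```

Front corners at crop (285,249),(321,437): caddy heading 1.78, matching the tool; length checks at 165 mm. Continuing.

Request:
play_rows --moves '[{"claw":0.05,"linear":[0.1,5.1,0],"turn":[0,0,0.008]},{"claw":0.05,"linear":[0.4,11.3,0],"turn":[0,0,0.018]},{"claw":0.05,"linear":[0.6,17.4,0],"turn":[0,0,0.029]},{"claw":0.05,"linear":[0.8,23.6,0],"turn":[0,0,0.041]},{"claw":0.05,"linear":[1,29.7,0],"turn":[0,0,0.055]},{"claw":0.05,"linear":[1.1,35.9,0],"turn":[0,0,0.07]},{"claw":0.05,"linear":[1.1,42,0],"turn":[0,0,0.087]},{"claw":0.05,"linear":[1.1,48.1,0],"turn":[0,0,0.105]}]'

```text
time_s: 7.8
ee_pos: [0.5509, -0.1316, 0.0941]
eef_rot: [3.139, -0.005, -3.046]
force: [-0.9, -0.0, -2.1]
grip_width: 0.0092
```

```bash
python3 - <<'E'
from path import *
plan([handle(S0+d) for d in (.186,.192,.198,.204,.21,.216,.222,.228,.234)])
E
```

```text
t 7.80 pos [ 0.5509 -0.1316  0.0941] head 1.6662 F [-0.9 -0.  -2.1] M [-0.17  0.09  0.09] w 0.0092 q6 -1.97
[-0.2, -0.5, 0.1] [0.002, -0.005, -0.002]
[0.4, 5.6, 0.1] [0.002, -0.005, 0.018]
[0.9, 11.7, 0.1] [0.002, -0.005, 0.038]
[1.3, 17.7, 0.1] [0.002, -0.005, 0.06]
[1.6, 23.8, 0.2] [0.002, -0.005, 0.084]
[1.8, 29.8, 0.2] [0.002, -0.005, 0.109]
[1.9, 35.9, 0.2] [0.002, -0.005, 0.135]
[1.4, 41.9, 0.2] [0.002, -0.005, 0.149]
[0.6, 47.8, 0.2] [0.002, -0.005, 0.149]
```

Request:
play_rows --moves '[{"claw":0.05,"linear":[0.4,5.6,0],"turn":[0,0,0.018]},{"claw":0.05,"linear":[0.9,11.7,0],"turn":[0,0,0.038]},{"claw":0.05,"linear":[1.3,17.7,0],"turn":[0,0,0.06]},{"claw":0.05,"linear":[1.6,23.8,0],"turn":[0,0,0.084]},{"claw":0.05,"linear":[1.8,29.8,0],"turn":[0,0,0.109]},{"claw":0.05,"linear":[1.8,35.9,0],"turn":[0,0,0.135]},{"claw":0.05,"linear":[1.4,41.9,0],"turn":[0,0,0.149]}]'

```text
time_s: 8.68
ee_pos: [0.5455, -0.0896, 0.0942]
eef_rot: [3.14, -0.005, 3.087]
force: [-0.5, -0.3, -2.3]
grip_width: 0.0096
```

```bash
python3 - <<'E'
from path import *
t=vision.camera('top'); crop(t,160,170,170,110,4.7,'pics/c5.png'); cv2.imwrite('pics/t5.png',t)
plan([handle(S0+d) for d in (.228,.234,.24,.246,.252,.258,.264,.27,.276)]); print(dock(get_obs()['ee_pos']))
E
```

```text
t 8.72 pos [ 0.5455 -0.089   0.0942] head 1.5159 F [-0.4  2.3 -3. ] M [0.2  0.08 0.08] w 0.0093 q6 -1.74
[-0.1, -1.1, 0.2] [0.002, -0.005, -0.002]
[-0.0, 4.9, 0.2] [0.002, -0.005, -0.002]
[0.0, 10.9, 0.2] [0.002, -0.005, -0.002]
[0.0, 16.9, 0.2] [0.002, -0.005, -0.002]
[0.1, 22.9, 0.2] [0.002, -0.005, -0.002]
[0.1, 28.9, 0.2] [0.002, -0.005, -0.002]
[0.2, 34.9, 0.2] [0.002, -0.005, -0.002]
[0.2, 40.9, 0.2] [0.002, -0.005, -0.002]
[0.2, 46.9, 0.2] [0.002, -0.005, -0.002]
(np.float64(-0.21721398793612365), np.float64(6.812216948050192e-05))
```

View pics/c5.png

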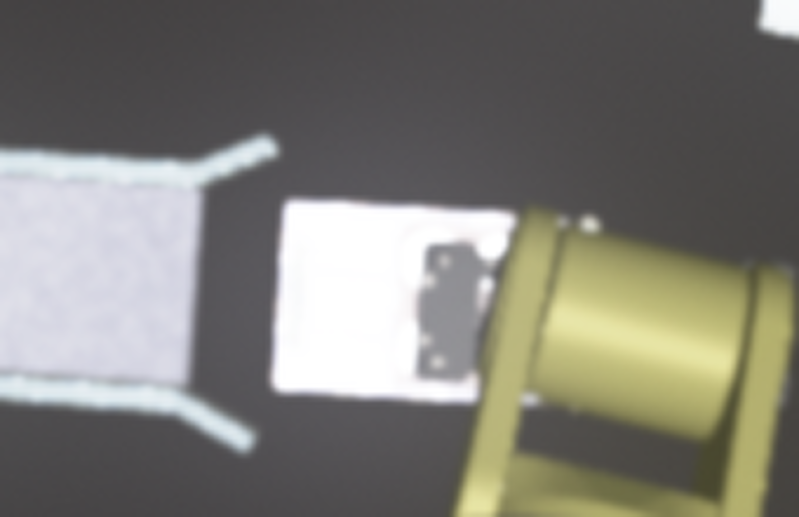

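```bash
python3 - <<'E'
from path import *
c=lambda p:C(p,160,170,4.7)
w=world('top',c([(283,201),(273,392),(515,212),(475,402)]),.04); 
print('front',[np.round(dock(a),4) for a in w])
v=w[0]-w[2]; print(np.arctan2(v[1],v[0])-PH); v=w[1]-w[3]; print(np.arctan2(v[1],v[0])-PH)
k=world('top',c([(193,175),(178,393),(10,162),(10,385),(272,147),(248,443)]),.045); print([np.round(dock(a),4) for a in k])
E
```

```text
front [array([-0.0509, -0.0517]), array([-0.0531,  0.0555]), array([-0.1815, -0.0546]), array([-0.1663,  0.0531])]
0.022394974699950776
0.020618102021215945
[array([ 0.0003, -0.0625]), array([-0.0004,  0.0596]), array([ 0.1042, -0.0625]), array([0.0942, 0.0622]), array([-0.0428, -0.0814]), array([-0.0415,  0.0845])]
```

Nose 52 mm short of the mouth, ~2 mm left of the axis, heading ~+0.015 rad off. Small correction while rolling straight to let the castors trail.

Request:
play_rows --moves '[{"claw":0.05,"linear":[-0.2,5,0],"turn":[0,0,0.008]},{"claw":0.05,"linear":[-0.2,11,0],"turn":[0,0,0.016]},{"claw":0.05,"linear":[0,17,0],"turn":[0,0,0.02]},{"claw":0.05,"linear":[0.1,22,0],"turn":[0,0,0.02]},{"claw":0.05,"linear":[0.2,27,0],"turn":[0,0,0.02]},{"claw":0.05,"linear":[0.3,32,0],"turn":[0,0,0.02]},{"claw":0.05,"linear":[0.4,37,0],"turn":[0,0,0.02]},{"claw":0.05,"linear":[0.4,41,0],"turn":[0,0,0.02]}]'

```text
time_s: 9.72
ee_pos: [0.5474, -0.0477, 0.0942]
eef_rot: [3.14, -0.005, 3.067]
force: [0.7, -0.7, -2.8]
grip_width: 0.0091
```

```bash
python3 - <<'E'
from path import *
t=vision.camera('top'); crop(t,130,170,170,110,4.7,'pics/c6.png'); cv2.imwrite('pics/t6.png',t)
s=vision.camera('scene'); crop(s,200,140,150,110,5,'pics/s6.png')
plan([]); print(dock(get_obs()['ee_pos']))
E
```

```text
t 9.82 pos [ 0.5473 -0.0475  0.0942] head 1.4963 F [ 0.2  0.6 -2.4] M [ 0.07 -0.18 -0.04] w 0.0094 q6 -1.65
(np.float64(-0.17573840010688688), np.float64(0.00021123525027649643))
```

View pics/c6.png

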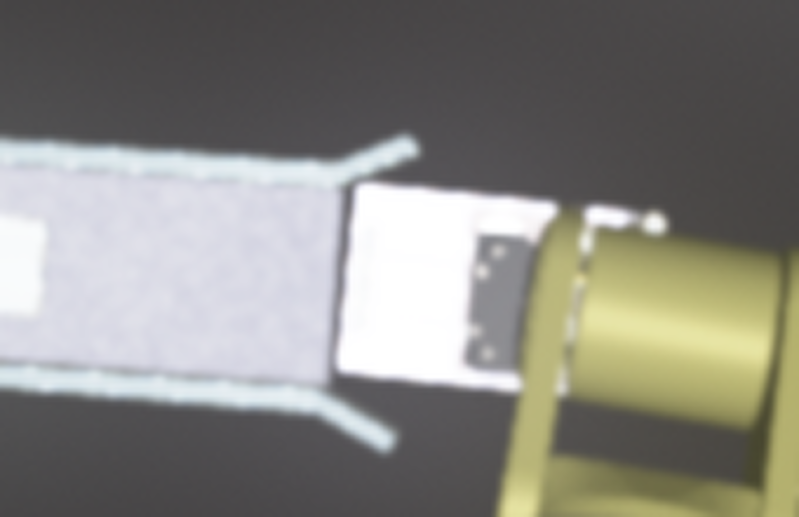

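View pics/s6.png

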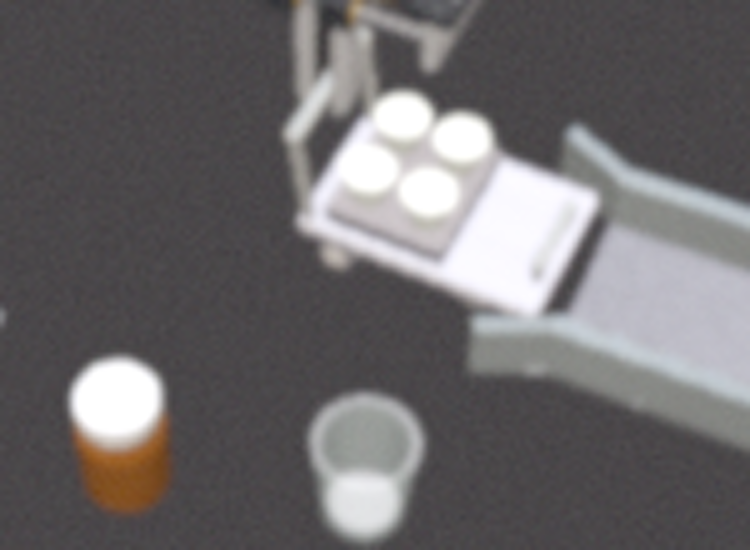

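```bash
python3 - <<'E'
from path import *
c=lambda p:C(p,130,170,4.7)
w=world('top',c([(357,183),(337,372),(555,204),(460,385)]),.04); 
print('front',[np.round(dock(a),4) for a in w])
v=w[0]-w[2]; print(np.arctan2(v[1],v[0])-PH); v=w[1]-w[3]; print(np.arctan2(v[1],v[0])-PH); v=w[0]-w[1]; print(np.arctan2(v[1],v[0])-PH+np.pi/2)
# kerb inner edges on floor at mouth and mid
k=world('top',c([(342,187),(329,383),(8,165),(8,368)]),0); print('floor inner',[np.round(dock(a),4) for a in k])
k=world('top',c([(330,173),(318,394),(5,152),(5,376)]),.045); print('top',[np.round(dock(a),4) for a in k])
E
```

```text
front [array([-0.0124, -0.0591]), array([-0.0091,  0.0475]), array([-0.1245, -0.0552]), array([-0.0785,  0.0497])]
-0.035321648122968785
-0.032835688112873296
-0.030990483953647674
floor inner [array([ 0.0002, -0.0574]), array([-0.0008,  0.0566]), array([ 0.198 , -0.0561]), array([0.1881, 0.0623])]
top [array([ 0.0026, -0.0635]), array([0.0001, 0.0602]), array([ 0.1881, -0.0621]), array([0.1776, 0.0637])]
```

Now the nose is 10 mm short of the mouth but heading −0.033 and nose 6 mm right of axis: the right corner would brush the kerb. I have plenty of time, so I back off 50 mm, straighten, and run straight in.

```bash
python3 - <<'E'
from path import *
plan([(*(M+s*u+e*n),.094,PH+th) for s,e,th in [(-.18,.0003,-.024),(-.187,.0003,-.018),(-.194,.0002,-.012),(-.201,0,-.004),(-.208,-.0002,.002),(-.215,0,.007),(-.221,0,.007),(-.2257,0,.007)]])
E
```

```text
t 9.82 pos [ 0.5473 -0.0475  0.0942] head 1.4963 F [ 0.2  0.6 -2.4] M [ 0.07 -0.18 -0.04] w 0.0094 q6 -1.65
[-0.0, -4.3, 0.2] [0.002, -0.005, -0.002]
[-0.2, -11.3, 0.2] [0.002, -0.005, -0.008]
[-0.5, -18.3, 0.1] [0.002, -0.005, -0.014]
[-0.9, -25.2, 0.1] [0.002, -0.005, -0.022]
[-1.3, -32.2, 0.1] [0.002, -0.005, -0.028]
[-1.2, -39.2, 0.1] [0.002, -0.005, -0.033]
[-1.4, -45.2, 0.1] [0.002, -0.005, -0.033]
[-1.5, -49.9, 0.1] [0.002, -0.005, -0.033]
```

Request:
play_rows --moves '[{"claw":0.05,"linear":[0,-4.3,0],"turn":[0,0,-0.004]},{"claw":0.05,"linear":[-0.2,-11.3,0],"turn":[0,0,-0.01]},{"claw":0.05,"linear":[-0.5,-18.3,0],"turn":[0,0,-0.016]},{"claw":0.05,"linear":[-0.9,-25.2,0],"turn":[0,0,-0.023]},{"claw":0.05,"linear":[-1.2,-32.2,0],"turn":[0,0,-0.029]},{"claw":0.05,"linear":[-1.2,-39.2,0],"turn":[0,0,-0.033]},{"claw":0.05,"linear":[-1.4,-45.2,0],"turn":[0,0,-0.033]},{"claw":0.05,"linear":[-1.5,-49.9,0],"turn":[0,0,-0.033]}]'

```text
time_s: 10.82
ee_pos: [0.5451, -0.0978, 0.0941]
eef_rot: [3.139, -0.005, 3.1]
force: [1.0, 1.3, -2.3]
grip_width: 0.0094
```

```bash
python3 - <<'E'
from path import *
t=vision.camera('top'); crop(t,150,175,120,90,6.6,'pics/c7.png'); cv2.imwrite('pics/t7.png',t)
plan([]); print(dock(get_obs()['ee_pos']))
E
```

```text
t 10.88 pos [ 0.5451 -0.0982  0.0941] head 1.5290 F [ 0.6 -2.1 -2.7] M [-0.15 -0.15 -0.09] w 0.0090 q6 -1.77
(np.float64(-0.22647532628050954), np.float64(4.081136450861775e-06))
```

View pics/c7.png

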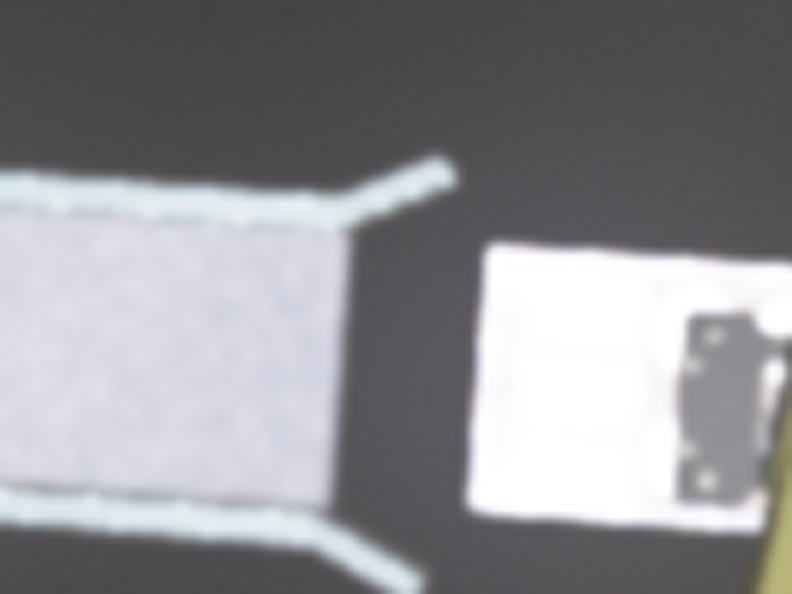

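```bash
cat > fit.py <<'E'
from path import *
def cross(g,x,y,dx,dy,nn):
    # first crossing of half level walking from (x,y) along (dx,dy); returns pt
    i=np.arange(0,nn,.25); a=cv2.remap(g,(x+dx*i).astype(np.float32)[None],(y+dy*i).astype(np.float32)[None],cv2.INTER_LINEAR)[0]
    j=np.argmax(a>LV); 
    if j==0: return None
    f=(LV-a[j-1])/(a[j]-a[j-1]); q=i[j-1]+f*.25; return x+dx*q,y+dy*q
LV=165
def line(g,starts,d,nn,z):
    p=[cross(g,*s,*d,nn) for s in starts]; p=[q for q in p if q]
    w=world('top',p,z)[:,:2]; D=np.array([dock(a) for a in w])
    c=np.polyfit(D[:,0],D[:,1],1) if abs(d[1])>0 else np.polyfit(D[:,1],D[:,0],1)
    r=np.polyval(c,D[:,0])-D[:,1] if abs(d[1])>0 else np.polyval(c,D[:,1])-D[:,0]
    return c,r.std(),D.mean(0)
def fit(im,u0,u1,vtop,vbot,vm0,vm1,uf):
    """u0..u1 cols for side edges; vtop/vbot start rows outside; uf start col ahead of nose"""
    g=cv2.cvtColor(im,cv2.COLOR_BGR2GRAY).astype(np.float32)
    cs=np.arange(u0,u1)
    a=line(g,[(c,vtop) for c in cs],(0,1),25,.04); b=line(g,[(c,vbot) for c in cs],(0,-1),25,.04)
    f=line(g,[(uf,v) for v in np.arange(vm0,vm1)],(1,0),25,.04)
    print('right edge e=%.4f slope %.4f sd %.4f'%(a[2][1],*[a[0][0],a[1]])); print('left edge e=%.4f slope %.4f sd %.4f'%(b[2][1],b[0][0],b[1]))
    print('front s=%.4f  heading %.4f sd %.4f'%(f[2][0],-f[0][0],f[1]))
    sn=f[2][0]; er=np.polyval(a[0],sn); el=np.polyval(b[0],sn); print('at nose: right %.4f left %.4f mid %.4f width %.4f'%(er,el,(er+el)/2,el-er))
def kerbs(im):
    g=cv2.cvtColor(im,cv2.COLOR_BGR2GRAY).astype(np.float32)
    for d,vs in ((1,185),(-1,275)):
        a=line(g,[(c,vs) for c in range(100,195)],(0,d),45,.045); print('kerb outer top: at mouth %.4f at .19 %.4f slope %.4f sd %.4f'%(np.polyval(a[0],0),np.polyval(a[0],.19),a[0][0],a[1]))
E
python3 - <<'E'
from fit import *
im=cv2.imread('pics/t7.png')
fit(im,227,260,204,262,216,249,213); kerbs(im); kerbs(cv2.imread('pics/top0.png'))
print('c5');fit(cv2.imread('pics/t5.png'),225,255,204,262,216,249,213)
E
```

```text
right edge e=-0.0554 slope 0.0015 sd 0.0003
left edge e=0.0535 slope 0.0016 sd 0.0003
front s=-0.0589  heading -0.0019 sd 0.0003
at nose: right -0.0553 left 0.0536 mid -0.0008 width 0.1089
kerb outer top: at mouth -0.0689 at .19 -0.0688 slope 0.0003 sd 0.0004
kerb outer top: at mouth 0.0702 at .19 0.0696 slope -0.0031 sd 0.0004
kerb outer top: at mouth -0.0687 at .19 -0.0687 slope 0.0001 sd 0.0004
kerb outer top: at mouth 0.0700 at .19 0.0695 slope -0.0027 sd 0.0004
c5
right edge e=-0.0542 slope 0.0115 sd 0.0003
left edge e=0.0546 slope 0.0041 sd 0.0002
front s=-0.0508  heading 0.0072 sd 0.0002
at nose: right -0.0536 left 0.0548 mid 0.0006 width 0.1085
```

Line fits: heading within 0.002 rad of the dock axis, 1.4 mm right of centre (5 mm clearance each side). Rolling straight to the mouth.

Request:
play_rows --moves '[{"claw":0.05,"linear":[0,4,0],"turn":[0,0,-0.002]},{"claw":0.05,"linear":[0,10,0],"turn":[0,0,-0.004]},{"claw":0.05,"linear":[0,16,0],"turn":[0,0,-0.004]},{"claw":0.05,"linear":[-0.1,22,0],"turn":[0,0,-0.004]},{"claw":0.05,"linear":[-0.1,28,0],"turn":[0,0,-0.004]},{"claw":0.05,"linear":[-0.1,34,0],"turn":[0,0,-0.004]},{"claw":0.05,"linear":[-0.1,40,0],"turn":[0,0,-0.004]},{"claw":0.05,"linear":[-0.1,46,0],"turn":[0,0,-0.004]}]'

```text
time_s: 11.88
ee_pos: [0.5471, -0.0518, 0.0942]
eef_rot: [3.14, -0.005, 3.104]
force: [-1.0, -0.7, -2.8]
grip_width: 0.0094
```

```bash
python3 - <<'E'
from fit import *
t=vision.camera('top'); crop(t,130,170,170,110,4.7,'pics/c8.png'); cv2.imwrite('pics/t8.png',t)
plan([]); print(dock(get_obs()['ee_pos']))
fit(t,210,240,201,262,215,245,202)
E
```

```text
t 11.93 pos [ 0.5471 -0.0512  0.0941] head 1.5332 F [-1.2  1.8 -3.6] M [0.22 0.15 0.05] w 0.0089 q6 -1.69
(np.float64(-0.17944204513037473), np.float64(0.000304489543322843))
right edge e=-0.0521 slope 0.0181 sd 0.0003
left edge e=0.0566 slope 0.0341 sd 0.0003
front s=-0.0129  heading 0.0252 sd 0.0003
at nose: right -0.0510 left 0.0588 mid 0.0039 width 0.1098
```

View pics/c8.png

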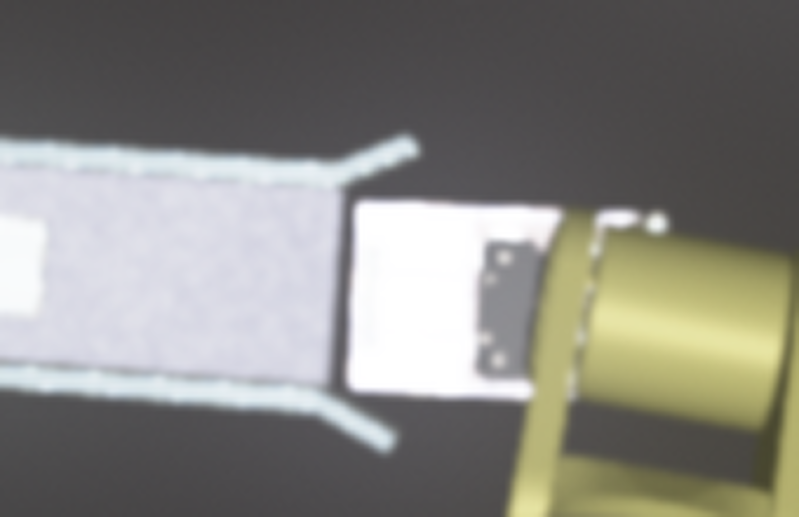

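Caddy wandered to heading +0.026 with nose ~3.3 mm left (grip has some yaw give). I'll correct over the next 13 mm with a firmer grip.

Request:
play_rows --moves '[{"claw":0.05,"linear":[0.2,2,0],"turn":[0,0,0.006]},{"claw":0.05,"linear":[0.4,4.5,0],"turn":[0,0,0.013]},{"claw":0.05,"linear":[0.6,7,0],"turn":[0,0,0.02]},{"claw":0.05,"linear":[0.8,9.5,0],"turn":[0,0,0.027]},{"claw":0.05,"linear":[1,12,0],"turn":[0,0,0.033]}]' --force 35

```text
time_s: 12.55
ee_pos: [0.5465, -0.039, 0.0942]
eef_rot: [3.14, -0.005, 3.071]
force: [-0.6, -0.8, -2.9]
grip_width: 0.0091
```

```bash
python3 - <<'E'
from fit import *
t=vision.camera('top'); crop(t,130,170,170,110,4.7,'pics/c9.png'); cv2.imwrite('pics/t9.png',t)
plan([]); print(dock(get_obs()['ee_pos']))
fit(t,212,236,204,259,217,243,202)
E
```

```text
t 12.60 pos [ 0.5465 -0.0388  0.0942] head 1.4996 F [-0.7  0.3 -2.4] M [0.08 0.08 0.06] w 0.0091 q6 -1.64
(np.float64(-0.16704763455560795), np.float64(0.0014433559940443068))Traceback (most recent call last):
  File "<stdin>", line 4, in <module>
  File "fit.py", line 20, in fit
    f=line(g,[(uf,v) for v in np.arange(vm0,vm1)],(1,0),25,.04)
  File "fit.py", line 11, in line
    w=world('top',p,z)[:,:2]; D=np.array([dock(a) for a in w])
      ~~~~~^^^^^^^^^^^
  File "h.py", line 7, in world
    p=cv2.undistortPoints(np.array(uv,float).reshape(-1,1,2),K,D,None,None).reshape(-1,2)
      ~~~~~~~~~~~~~~~~~~~^^^^^^^^^^^^^^^^^^^^^^^^^^^^^^^^^^^^^^^^^^^^^^^^^^
cv2.error: OpenCV(4.12.0) /io/opencv/modules/calib3d/src/undistort.dispatch.cpp:347: error: (-215:Assertion failed) CV_IS_MAT(_src) && CV_IS_MAT(_dst) && (_src->rows == 1 || _src->cols == 1) && (_dst->rows == 1 || _dst->cols == 1) && _src->cols + _src->rows - 1 == _dst->rows + _dst->cols - 1 && (CV_MAT_TYPE(_src->type) == CV_32FC2 || CV_MAT_TYPE(_src->type) == CV_64FC2) && (CV_MAT_TYPE(_dst->type) == CV_32FC2 || CV_MAT_TYPE(_dst->type) == CV_64FC2) in function 'cvUndistortPointsInternal'
```

View pics/c9.png

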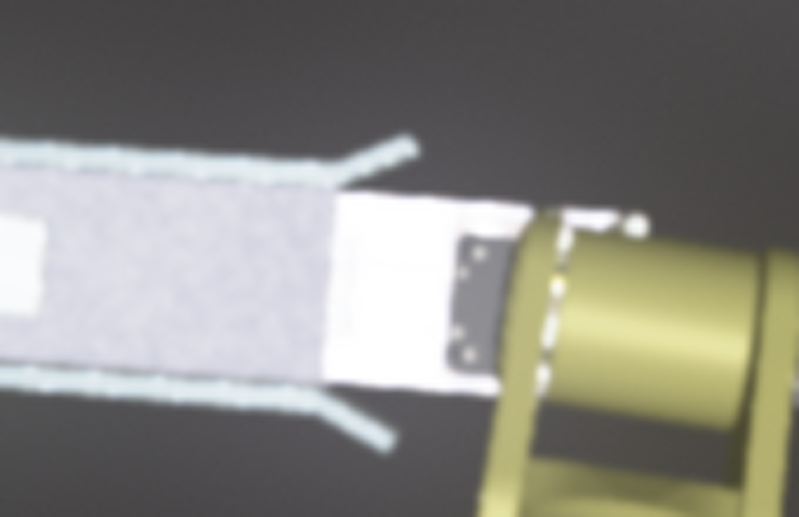

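```bash
cat >> fit.py <<'E'
def sides(im,u0,u1,v0,v1,lv=220,sn=0):
    global LV; LV=lv
    g=cv2.cvtColor(im,cv2.COLOR_BGR2GRAY).astype(np.float32); cs=np.arange(u0,u1)
    a=line(g,[(c,v0) for c in cs],(0,1),18,.04); b=line(g,[(c,v1) for c in cs],(0,-1),18,.04)
    print('R e %.4f slope %.4f sd %.4f | L e %.4f slope %.4f sd %.4f at s=%.3f'%(a[2][1],a[0][0],a[1],b[2][1],b[0][0],b[1],a[2][0]))
    er=np.polyval(a[0],sn); el=np.polyval(b[0],sn); print('at nose mid %.4f width %.4f'%((er+el)/2,el-er)); LV=165
E
python3 - <<'E'
from fit import *
t=cv2.imread('pics/t9.png'); sides(t,208,234,206,257,200); sides(cv2.imread('pics/t8.png'),210,234,206,257,200,-.013)
E
```

```text
R e -0.0534 slope -0.0111 sd 0.0003 | L e 0.0531 slope -0.0015 sd 0.0003 at s=-0.053
at nose mid -0.0005 width 0.1070
R e -0.0504 slope 0.0159 sd 0.0003 | L e 0.0558 slope 0.0275 sd 0.0003 at s=-0.055
at nose mid 0.0037 width 0.1069
```

Nose at the mouth, centred within ~1 mm, heading ≈ −0.01. Entering with a slight straightening.

Request:
play_rows --moves '[{"claw":0.05,"linear":[0,4,0],"turn":[0,0,-0.003]},{"claw":0.05,"linear":[0,8,0],"turn":[0,0,-0.006]},{"claw":0.05,"linear":[0,12,0],"turn":[0,0,-0.009]},{"claw":0.05,"linear":[0.1,16,0],"turn":[0,0,-0.01]},{"claw":0.05,"linear":[0.2,20,0],"turn":[0,0,-0.01]},{"claw":0.05,"linear":[0.3,24,0],"turn":[0,0,-0.01]},{"claw":0.05,"linear":[0.4,28,0],"turn":[0,0,-0.01]},{"claw":0.05,"linear":[0.5,32,0],"turn":[0,0,-0.01]}]'

```text
time_s: 13.6
ee_pos: [0.5483, -0.0065, 0.0942]
eef_rot: [3.139, -0.005, 3.08]
force: [0.4, -0.2, -3.2]
grip_width: 0.0088
```

```bash
python3 - <<'E'
from fit import *
t=vision.camera('top'); crop(t,90,170,170,110,4.7,'pics/c10.png'); cv2.imwrite('pics/t10.png',t)
plan([]); print(dock(get_obs()['ee_pos']))
sides(t,204,220,206,257,200,.03)
E
```

```text
t 13.65 pos [ 0.5483 -0.0061  0.0942] head 1.5099 F [ 1.3  0.6 -3. ] M [ 0.11 -0.14 -0.05] w 0.0086 q6 -1.59
(np.float64(-0.13432951647921892), np.float64(0.0012025616177685076))
R e -0.0544 slope -0.0291 sd 0.0004 | L e 0.0519 slope -0.0000 sd 0.0005 at s=-0.034
at nose mid -0.0022 width 0.1082
```

View pics/c10.png

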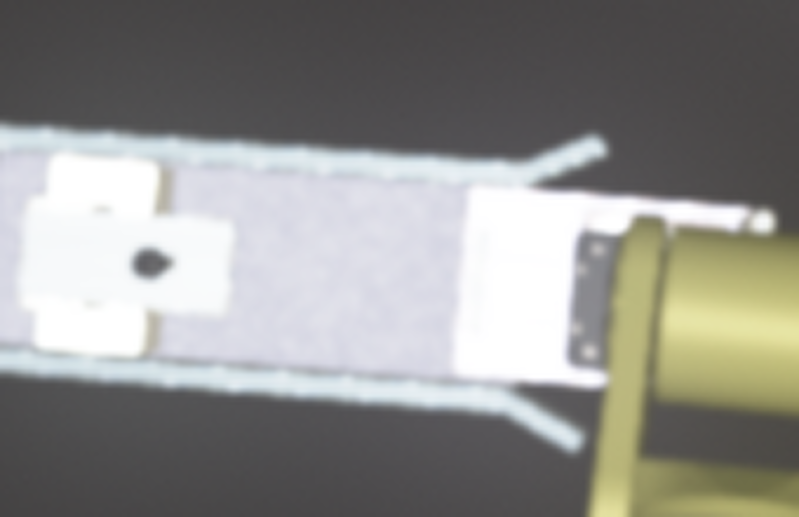

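```bash
python3 - <<'E'
from fit import *
c=lambda p:C(p,90,170,4.7)
w=world('top',c([(467,185),(456,376),(750,208)]),.04); D=np.array([dock(a) for a in w]);print(D)
v=w[0]-w[2]; print(np.arctan2(v[1],v[0])-PH); v=w[0]-w[1]; print(np.arctan2(v[1],v[0])-PH+np.pi/2)
E
```

```text
[[ 0.0314855  -0.05487649]
 [ 0.02947718  0.05256095]
 [-0.12860541 -0.05319677]]
-0.010491880554088562
0.018690740802662198
```

Request:
play_rows --moves '[{"claw":0.05,"linear":[-0.2,4,0],"turn":[0,0,-0.005]},{"claw":0.05,"linear":[-0.4,8,0],"turn":[0,0,-0.01]},{"claw":0.05,"linear":[-0.4,12,0],"turn":[0,0,-0.015]},{"claw":0.05,"linear":[-0.3,16,0],"turn":[0,0,-0.017]},{"claw":0.05,"linear":[-0.2,20,0],"turn":[0,0,-0.017]},{"claw":0.05,"linear":[-0.2,24,0],"turn":[0,0,-0.017]},{"claw":0.05,"linear":[-0.1,28,0],"turn":[0,0,-0.017]},{"claw":0.05,"linear":[-0.1,32,0],"turn":[0,0,-0.017]}]'

```text
time_s: 14.65
ee_pos: [0.5504, 0.0261, 0.0943]
eef_rot: [3.139, -0.005, 3.098]
force: [0.5, -0.4, -3.1]
grip_width: 0.0088
```

```bash
python3 - <<'E'
from fit import *
t=vision.camera('top'); crop(t,80,170,170,110,4.7,'pics/c11.png'); cv2.imwrite('pics/t11.png',t)
plan([]); print(dock(get_obs()['ee_pos']))
E
```

```text
t 14.70 pos [0.5504 0.0265 0.0942] head 1.5270 F [ 0.4  0.3 -4.1] M [ 0.17 -0.09 -0.04] w 0.0089 q6 -1.55
(np.float64(-0.10167531157431582), np.float64(0.0007465236612925931))
```

View pics/c11.png

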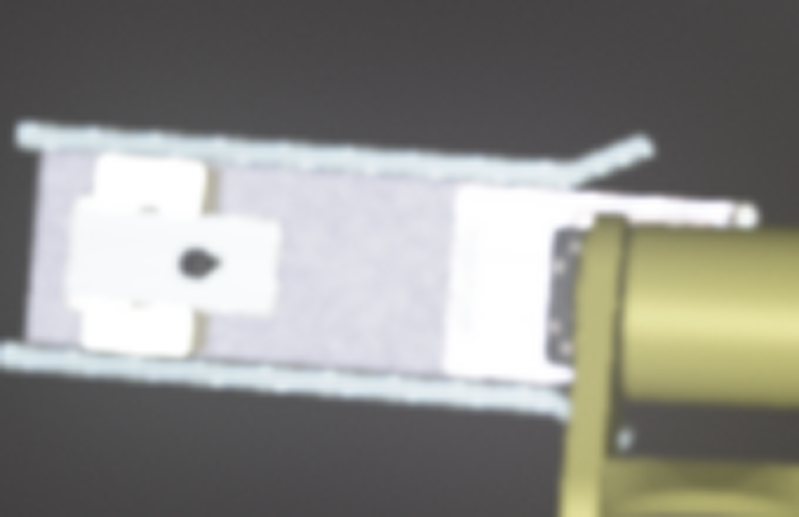

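```bash
python3 - <<'E'
from fit import *
c=lambda p:C(p,80,170,4.7)
w=world('top',c([(456,184),(444,375),(725,205)]),.04); D=np.array([dock(a) for a in w]);print(D,D[:2].mean(0))
v=w[0]-w[2]; print(np.arctan2(v[1],v[0])-PH); v=w[0]-w[1]; print(np.arctan2(v[1],v[0])-PH+np.pi/2)
print('block front/bridge front', [dock(a) for a in world('top',c([(215,190),(205,330),(280,222),(275,312)]),[.06,.06,.093,.093])])
E
```

```text
[[ 0.06436124 -0.05309372]
 [ 0.06277995  0.0545012 ]
 [-0.08809078 -0.052053  ]] [0.06357059 0.00070374]
-0.006826427436372295
0.014695641372437507
block front/bridge front [(np.float64(0.19637193506345513), np.float64(-0.03946686962240139)), (np.float64(0.19548118327868638), np.float64(0.03866998886259366)), (np.float64(0.14964471172013727), np.float64(-0.02441316059711451)), (np.float64(0.14838236460057722), np.float64(0.024174398324221344))]
```

Centred in the dock (nose e +0.7 mm, s 64 mm). Bridge front at s≈0.149, implying buffer face at roughly 0.19. Advance, lowering the tool 0.4 mm to shed the slight upward pull.

Request:
play_rows --moves '[{"claw":0.05,"linear":[0,4,0.2],"turn":[0,0,-0.002]},{"claw":0.05,"linear":[0,9,0.4],"turn":[0,0,-0.002]},{"claw":0.05,"linear":[-0.1,14,0.6],"turn":[0,0,-0.002]},{"claw":0.05,"linear":[-0.1,19,0.6],"turn":[0,0,-0.002]},{"claw":0.05,"linear":[-0.1,24,0.6],"turn":[0,0,-0.002]},{"claw":0.05,"linear":[-0.1,29,0.6],"turn":[0,0,-0.002]},{"claw":0.05,"linear":[-0.1,34,0.6],"turn":[0,0,-0.002]},{"claw":0.05,"linear":[-0.2,39,0.6],"turn":[0,0,-0.002]}]'

```text
time_s: 15.7
ee_pos: [0.5524, 0.0658, 0.0939]
eef_rot: [3.139, -0.005, 3.1]
force: [-0.2, -0.9, 3.2]
grip_width: 0.0087
```

```bash
python3 - <<'E'
from fit import *
t=vision.camera('top'); crop(t,70,170,170,110,4.7,'pics/c12.png'); cv2.imwrite('pics/t12.png',t)
plan([]); print(dock(get_obs()['ee_pos']))
E
```

```text
t 15.75 pos [0.5523 0.0663 0.0938] head 1.5293 F [-0.1  0.6  2.4] M [ 0.21 -0.05 -0.02] w 0.0088 q6 -1.48
(np.float64(-0.06182040396471479), np.float64(0.0006921407623210598))
```

View pics/c12.png

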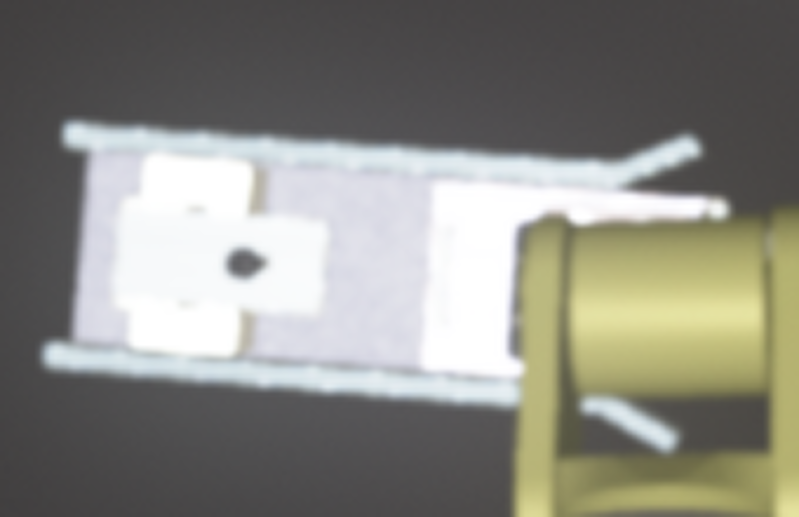

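```bash
python3 - <<'E'
from fit import *
c=lambda p:C(p,70,170,4.7)
w=world('top',c([(434,180),(422,371),(700,202)]),.04); D=np.array([dock(a) for a in w]);print(D,D[:2].mean(0))
v=w[0]-w[2]; print(np.arctan2(v[1],v[0])-PH)
E
```

```text
[[ 0.10376818 -0.05253363]
 [ 0.1020193   0.05524255]
 [-0.04754243 -0.05088842]] [0.10289374 0.00135446]
-0.010872618603330997
```

Request:
play_rows --moves '[{"claw":0.05,"linear":[0,4,-0.1],"turn":[0,0,0]},{"claw":0.05,"linear":[0,9,-0.2],"turn":[0,0,0]},{"claw":0.05,"linear":[-0.1,14,-0.2],"turn":[0,0,0]},{"claw":0.05,"linear":[-0.1,19,-0.2],"turn":[0,0,0]},{"claw":0.05,"linear":[-0.2,24,-0.2],"turn":[0,0,0]},{"claw":0.05,"linear":[-0.2,29,-0.2],"turn":[0,0,0]},{"claw":0.05,"linear":[-0.2,34,-0.2],"turn":[0,0,0]},{"claw":0.05,"linear":[-0.3,39,-0.2],"turn":[0,0,0]}]'

```text
time_s: 16.75
ee_pos: [0.5542, 0.1056, 0.0941]
eef_rot: [3.139, -0.006, 3.1]
force: [-0.6, -0.9, 0.3]
grip_width: 0.0087
```

```bash
python3 - <<'E'
from fit import *
t=vision.camera('top'); crop(t,70,170,170,110,4.7,'pics/c13.png'); cv2.imwrite('pics/t13.png',t)
plan([]); print(dock(get_obs()['ee_pos']))
E
```

```text
t 16.80 pos [0.5541 0.1061 0.094 ] head 1.5296 F [-0.6  0.7 -0.7] M [ 0.19  0.11 -0.02] w 0.0087 q6 -1.41
(np.float64(-0.021937061876557896), np.float64(0.0007962382913385792))
```

View pics/c13.png

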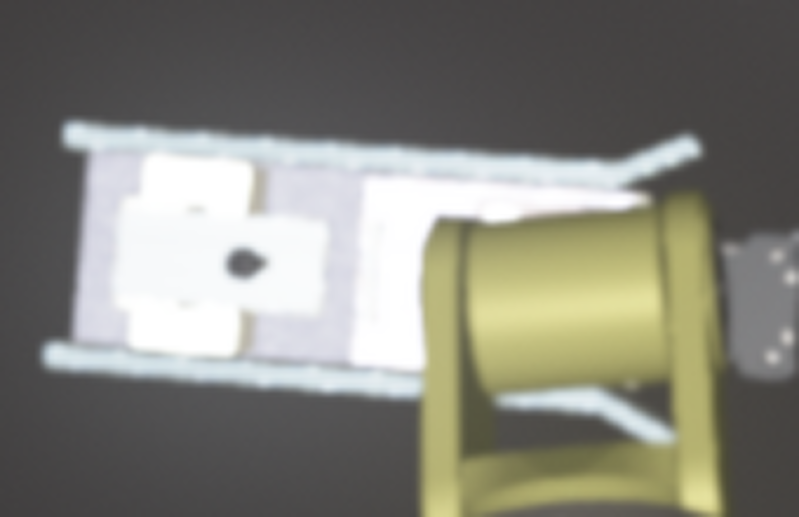

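Nose at s≈0.143, centred, no side load. Slower now; earliest possible buffer contact is at s=0.172.

Request:
play_rows --moves '[{"claw":0.05,"linear":[0,3,0],"turn":[0,0,0]},{"claw":0.05,"linear":[0,6,0],"turn":[0,0,0]},{"claw":0.05,"linear":[-0.1,9,0],"turn":[0,0,0]},{"claw":0.05,"linear":[-0.1,12,0],"turn":[0,0,0]},{"claw":0.05,"linear":[-0.1,15,0],"turn":[0,0,0]},{"claw":0.05,"linear":[-0.1,18,0],"turn":[0,0,0]},{"claw":0.05,"linear":[-0.1,21,0],"turn":[0,0,0]},{"claw":0.05,"linear":[-0.1,24,0],"turn":[0,0,0]}]'

```text
time_s: 17.8
ee_pos: [0.5552, 0.1303, 0.0941]
eef_rot: [3.138, -0.006, 3.1]
force: [-0.7, -0.6, -0.6]
grip_width: 0.0086
```

```bash
python3 - <<'E'
from fit import *
plan([]); print(dock(get_obs()['ee_pos']))
E
```

```text
t 17.80 pos [0.5552 0.1303 0.0941] head 1.5296 F [-0.7 -0.6 -0.6] M [-0.13  0.14 -0.  ] w 0.0086 q6 -1.37
(np.float64(0.0022352302279899914), np.float64(0.0009013247471418754))
```

Request:
play_rows --moves '[{"claw":0.05,"linear":[0,1.5,0],"turn":[0,0,0]},{"claw":0.05,"linear":[0,3,0],"turn":[0,0,0]},{"claw":0.05,"linear":[0,4.5,0],"turn":[0,0,0]},{"claw":0.05,"linear":[0,6,0],"turn":[0,0,0]},{"claw":0.05,"linear":[0,7.5,0],"turn":[0,0,0]},{"claw":0.05,"linear":[-0.1,9,0],"turn":[0,0,0]},{"claw":0.05,"linear":[-0.1,10.5,0],"turn":[0,0,0]},{"claw":0.05,"linear":[-0.1,12,0],"turn":[0,0,0]}]'

```text
time_s: 18.8
ee_pos: [0.5558, 0.1424, 0.0941]
eef_rot: [3.138, -0.006, 3.1]
force: [-2.1, -1.2, -0.8]
grip_width: 0.0086
```

Request:
play_rows --moves '[{"claw":0.05,"linear":[0,1.5,0],"turn":[0,0,0]},{"claw":0.05,"linear":[0,3,0],"turn":[0,0,0]},{"claw":0.05,"linear":[0,4.5,0],"turn":[0,0,0]},{"claw":0.05,"linear":[0,6,0],"turn":[0,0,0]}]'

```text
time_s: 19.3
ee_pos: [0.556, 0.1485, 0.0941]
eef_rot: [3.138, -0.006, 3.1]
force: [-1.1, -2.0, -0.5]
grip_width: 0.0088
```

Request:
play_rows --moves '[{"claw":0.05,"linear":[0,1,0],"turn":[0,0,0]},{"claw":0.05,"linear":[0,2,0],"turn":[0,0,0]},{"claw":0.05,"linear":[0,3,0],"turn":[0,0,0]}]'

```text
time_s: 19.68
ee_pos: [0.5562, 0.1515, 0.0941]
eef_rot: [3.138, -0.006, 3.1]
force: [-2.5, -1.1, -1.2]
grip_width: 0.0089
```

Request:
play_rows --moves '[{"claw":0.05,"linear":[0,1,0],"turn":[0,0,0]},{"claw":0.05,"linear":[0,2,0],"turn":[0,0,0]},{"claw":0.05,"linear":[0,3,0],"turn":[0,0,0]}]'

```text
time_s: 20.05
ee_pos: [0.5564, 0.1547, 0.0941]
eef_rot: [3.138, -0.006, 3.1]
force: [-1.0, -1.7, -1.3]
grip_width: 0.0088
```

Request:
play_rows --moves '[{"claw":0.05,"linear":[0,1,0],"turn":[0,0,0]},{"claw":0.05,"linear":[0,2,0],"turn":[0,0,0]},{"claw":0.05,"linear":[0,3,0],"turn":[0,0,0]}]'

```text
time_s: 20.42
ee_pos: [0.5565, 0.1576, 0.0941]
eef_rot: [3.138, -0.006, 3.1]
force: [-0.3, -4.7, -0.6]
grip_width: 0.0088
```

Request:
play_rows --moves '[{"claw":0.05,"linear":[0,1,0],"turn":[0,0,0]},{"claw":0.05,"linear":[0,2,0],"turn":[0,0,0]},{"claw":0.05,"linear":[0,3,0],"turn":[0,0,0]}]'

```text
time_s: 20.8
ee_pos: [0.5566, 0.1604, 0.0942]
eef_rot: [3.139, -0.006, 3.1]
force: [-0.5, -6.3, 1.2]
grip_width: 0.0088
```

```bash
python3 - <<'E'
from fit import *
t=vision.camera('top'); crop(t,70,170,170,110,4.7,'pics/c14.png'); cv2.imwrite('pics/t14.png',t)
s=vision.camera('scene'); crop(s,290,150,150,110,5,'pics/s14.png')
plan([]); print(dock(get_obs()['ee_pos']))
E
```

```text
t 20.90 pos [0.5566 0.1605 0.0942] head 1.5294 F [-1.2 -5.1 -1. ] M [-0.86  0.15  0.02] w 0.0087 q6 -1.32
(np.float64(0.032467144268695944), np.float64(0.0009518395525769702))
```

View pics/s14.png

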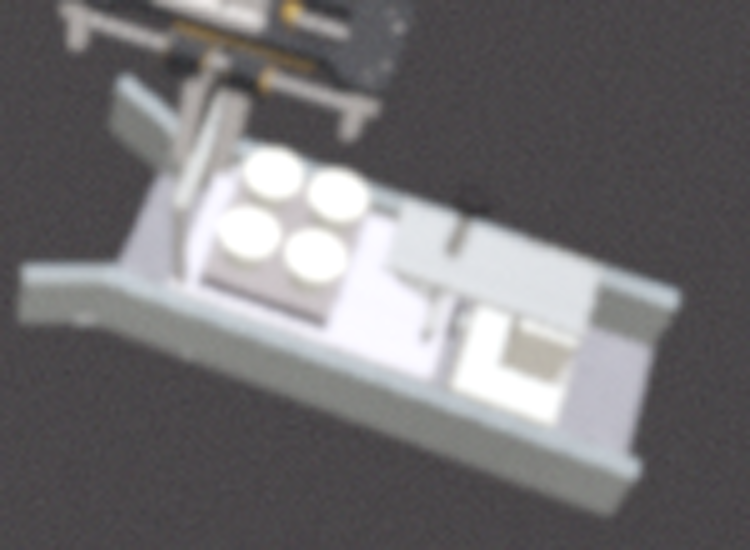

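View pics/c14.png

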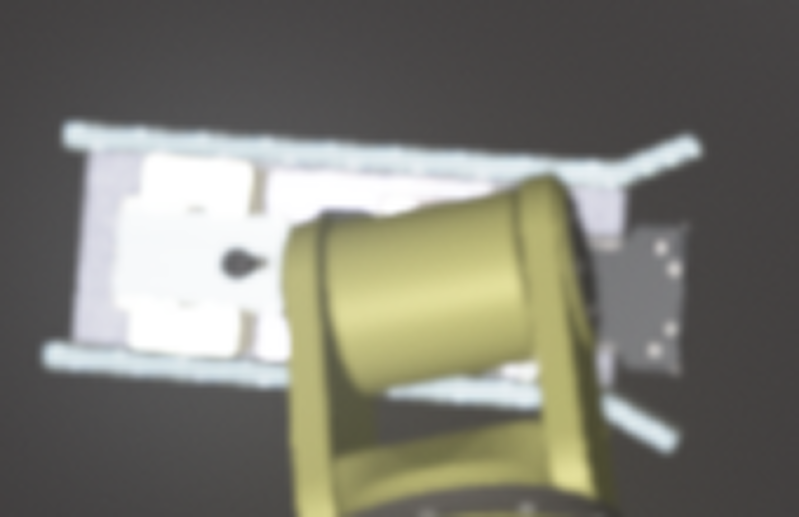

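Contact with the buffer started around y≈0.156–0.157 (force ~5 N), and the catch pointer in the top view has tilted (245→238). Creeping in.

Request:
play_rows --moves '[{"claw":0.05,"linear":[0,1,0],"turn":[0,0,0]},{"claw":0.05,"linear":[0,2,0],"turn":[0,0,0]}]'

```text
time_s: 21.15
ee_pos: [0.5567, 0.1622, 0.0942]
eef_rot: [3.139, -0.006, 3.1]
force: [-0.6, -6.2, 0.5]
grip_width: 0.0088
```

Request:
play_rows --moves '[{"claw":0.05,"linear":[0,1,0],"turn":[0,0,0]},{"claw":0.05,"linear":[0,1.5,0],"turn":[0,0,0]}]'

```text
time_s: 21.4
ee_pos: [0.5568, 0.1634, 0.0942]
eef_rot: [3.14, -0.006, 3.1]
force: [-1.5, -6.5, -0.2]
grip_width: 0.0088
```

```bash
python3 - <<'E'
from fit import *
t=vision.camera('top'); crop(t,70,170,170,110,4.7,'pics/c15.png'); cv2.imwrite('pics/t15.png',t)
plan([]); print(dock(get_obs()['ee_pos']))
g=[cv2.imread(f'pics/t{i}.png')[205:245,85:140] for i in (13,14,15)]
cv2.imwrite('pics/cat15.png',cv2.resize(np.hstack(g),None,fx=4.5,fy=4.5,interpolation=cv2.INTER_CUBIC))
E
```

```text
t 21.45 pos [0.5568 0.1635 0.0942] head 1.5292 F [-0.9 -6.2 -0.4] M [-1.07  0.14  0.06] w 0.0088 q6 -1.31
(np.float64(0.03550478602337835), np.float64(0.0009244079393423464))
```

View pics/cat15.png

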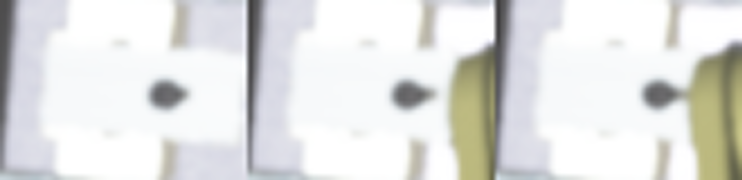

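Request:
play_rows --moves '[{"claw":0.05,"linear":[0,0.7,0],"turn":[0,0,0]},{"claw":0.05,"linear":[0,1.3,0],"turn":[0,0,0]}]'

```text
time_s: 21.7
ee_pos: [0.5569, 0.1643, 0.0942]
eef_rot: [3.14, -0.006, 3.1]
force: [-0.5, -8.4, 0.4]
grip_width: 0.0089
```

Request:
play_rows --moves '[{"claw":0.05,"linear":[0,0.7,0],"turn":[0,0,0]},{"claw":0.05,"linear":[0,1.2,0],"turn":[0,0,0]}]'

```text
time_s: 21.95
ee_pos: [0.5569, 0.165, 0.0942]
eef_rot: [3.141, -0.006, 3.1]
force: [-1.3, -8.8, 1.0]
grip_width: 0.009
```

```bash
python3 - <<'E'
from fit import *
t=vision.camera('top'); cv2.imwrite('pics/t16.png',t)
plan([]); print(dock(get_obs()['ee_pos']))
g=[cv2.imread(f'pics/t{i}.png')[205:245,85:140] for i in (13,15,16)]
cv2.imwrite('pics/cat16.png',cv2.resize(np.hstack(g),None,fx=4.5,fy=4.5,interpolation=cv2.INTER_CUBIC))
E
```

```text
t 22.00 pos [0.5569 0.165  0.0942] head 1.5290 F [-0.9 -7.5  1. ] M [-1.42  0.11 -0.02] w 0.0087 q6 -1.31
(np.float64(0.03703117016478737), np.float64(0.0008395764035380603))
```

View pics/cat16.png

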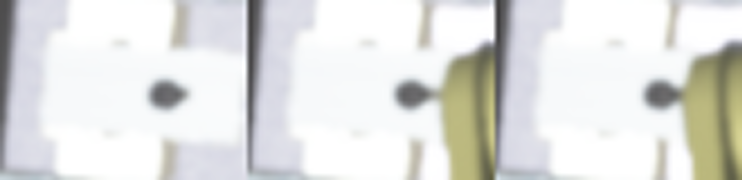

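Request:
play_rows --moves '[{"claw":0.05,"linear":[0,0.8,0],"turn":[0,0,0]},{"claw":0.05,"linear":[0,1.2,0],"turn":[0,0,0]}]'

```text
time_s: 22.25
ee_pos: [0.557, 0.1657, 0.0943]
eef_rot: [-3.141, -0.006, 3.1]
force: [-0.7, -8.3, 0.6]
grip_width: 0.0084
```

```bash
python3 - <<'E'
from fit import *
t=vision.camera('top'); cv2.imwrite('pics/t17.png',t)
s=vision.camera('scene'); crop(s,360,180,60,50,10,'pics/s17.png')
plan([]); print(dock(get_obs()['ee_pos']))
for i in (0,13,14,15,16,17):
    a=cv2.cvtColor(cv2.imread(f'pics/t{i}.png' if i else 'pics/top0.png')[218:234,112:126],cv2.COLOR_BGR2GRAY).astype(float); w=np.clip(200-a,0,None); yy,xx=np.mgrid[:16,:14]; print(i,(w*xx).sum()/w.sum(),(w*yy).sum()/w.sum(),w.sum())
E
```

```text
t 22.35 pos [0.557  0.1657 0.0943] head 1.5288 F [-0.7 -8.5  0.4] M [-1.46  0.18  0.  ] w 0.0092 q6 -1.30
(np.float64(0.037670990021039436), np.float64(0.000773109847498517))
0 9.467541436464089 7.572168508287293 2896.0
13 9.466865227103499 7.563663440059568 2686.0
14 8.585163845876846 7.611451206337774 2777.0
15 9.177859778597785 7.529151291512915 2710.0
16 9.580735551663748 7.5863397548161124 2855.0
17 9.598887730274592 7.577685088633994 2877.0
```

View pics/s17.png

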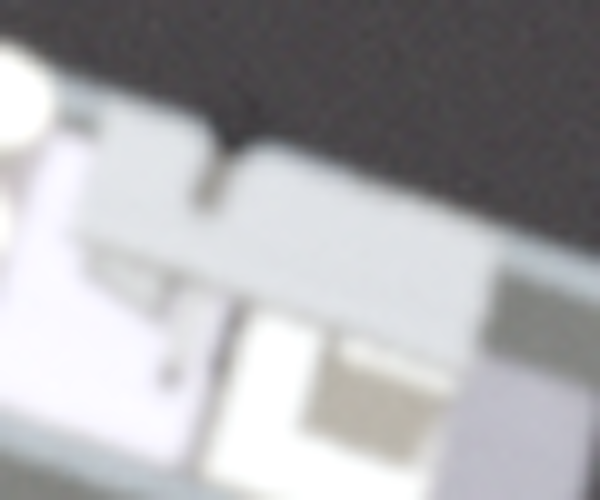

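The catch indicator lifted (8.59) and has returned to its rest position (9.6 vs 9.47); the scene view shows the catch plate down behind the bar. Easing back slightly to test that it holds.

Request:
play_rows --moves '[{"claw":0.05,"linear":[0,-0.7,0],"turn":[0,0,0]},{"claw":0.05,"linear":[0,-1.4,0],"turn":[0,0,0]},{"claw":0.05,"linear":[0,-1.6,0],"turn":[0,0,0]}]'

```text
time_s: 22.72
ee_pos: [0.557, 0.1636, 0.0942]
eef_rot: [-3.14, -0.006, 3.099]
force: [-1.6, -7.0, 0.7]
grip_width: 0.0086
```

```bash
python3 - <<'E'
from fit import *
plan([])
E
```

```text
t 22.73 pos [0.557  0.1636 0.0942] head 1.5287 F [-1.6 -7.   0.7] M [-1.25  0.17 -0.03] w 0.0086 q6 -1.31
```

Request:
play_rows --moves '[{"claw":0.05,"linear":[0,-0.6,0],"turn":[0,0,0]},{"claw":0.05,"linear":[0,-0.8,0],"turn":[0,0,0]}]'

```text
time_s: 22.98
ee_pos: [0.5569, 0.1629, 0.0942]
eef_rot: [-3.14, -0.006, 3.099]
force: [-0.4, -3.7, -0.6]
grip_width: 0.0089
```

Request:
play_rows --moves '[{"claw":0.05,"linear":[0,-0.5,0],"turn":[0,0,0]},{"claw":0.05,"linear":[0,-0.5,0],"turn":[0,0,0]}]'

```text
time_s: 23.22
ee_pos: [0.5568, 0.1627, 0.0941]
eef_rot: [-3.141, -0.006, 3.1]
force: [0.1, 0.2, -1.2]
grip_width: 0.0087
```

```bash
python3 - <<'E'
from fit import *
plan([])
t=vision.camera('top'); cv2.imwrite('pics/t18.png',t)
for i in (18,):
    a=cv2.cvtColor(cv2.imread(f'pics/t{i}.png' if i else 'pics/top0.png')[218:234,112:126],cv2.COLOR_BGR2GRAY).astype(float); w=np.clip(200-a,0,None); yy,xx=np.mgrid[:16,:14]; print(i,(w*xx).sum()/w.sum(),(w*yy).sum()/w.sum(),w.sum())
E
```

```text
t 23.23 pos [0.5568 0.1627 0.0941] head 1.5287 F [ 0.1  0.2 -1.2] M [ 0.03  0.02 -0.02] w 0.0087 q6 -1.31
18 9.503460837887067 7.5693989071038255 2745.0
```

Force fell from 7 N to 0 within 1 mm of backing off: the catch holds it. Releasing and lifting away.

Request:
play_rows --moves '[{"claw":0.15,"linear":[0,0,0],"turn":[0,0,0]},{"claw":0.25,"linear":[0,0,0],"turn":[0,0,0]},{"claw":0.4,"linear":[0,0,0],"turn":[0,0,0]},{"claw":0.4,"linear":[0,0,0],"turn":[0,0,0]},{"claw":0.4,"linear":[0,0,-10],"turn":[0,0,0]},{"claw":0.4,"linear":[0,0,-30],"turn":[0,0,0]},{"claw":0.4,"linear":[0,0,-70],"turn":[0,0,0]},{"claw":0.4,"linear":[0,0,-110],"turn":[0,0,0]}]'

```text
time_s: 24.28
ee_pos: [0.5575, 0.1627, 0.2061]
eef_rot: [-3.141, -0.006, 3.1]
force: [0.2, 0.2, 0.6]
grip_width: 0.0375
```

```bash
python3 - <<'E'
from fit import *
plan([(.45,-.15,.25,1.529)])
E
```

```text
t 24.27 pos [0.5575 0.1627 0.2061] head 1.5287 F [0.2 0.2 0.6] M [ 0.04 -0.01  0.02] w 0.0375 q6 -1.31
[94.5, -317.0, -43.1] [-0.001, -0.006, -0.0]
```

Moving the arm clear of the view for a final check.

Request:
play_rows --moves '[{"claw":0.4,"linear":[10,-30,-20],"turn":[0,0,0]},{"claw":0.4,"linear":[25,-80,-43],"turn":[0,0,0]},{"claw":0.4,"linear":[40,-130,-43],"turn":[0,0,0]},{"claw":0.4,"linear":[55,-180,-43],"turn":[0,0,0]},{"claw":0.4,"linear":[70,-230,-43],"turn":[0,0,0]},{"claw":0.4,"linear":[85,-280,-43],"turn":[0,0,0]},{"claw":0.4,"linear":[94,-317,-43],"turn":[0,0,0]},{"claw":0.4,"linear":[94,-317,-43],"turn":[0,0,0]}]'

```text
time_s: 25.28
ee_pos: [0.4498, -0.1518, 0.2506]
eef_rot: [-3.14, -0.005, 3.096]
force: [1.0, 0.5, 1.3]
grip_width: 0.0376
```

```bash
python3 - <<'E'
from fit import *
t=vision.camera('top'); cv2.imwrite('pics/t19.png',t); crop(t,70,170,170,110,4.7,'pics/c19.png'); s=vision.camera('scene'); crop(s,280,140,160,120,5,'pics/s19.png'); cv2.imwrite('pics/sc19.png',s)
plan([])
E
```

```text
t 25.38 pos [ 0.4505 -0.1499  0.2504] head 1.5280 F [ 0.5  0.6 -0.1] M [-0.02 -0.04 -0.  ] w 0.0376 q6 -1.92
```

View pics/c19.png

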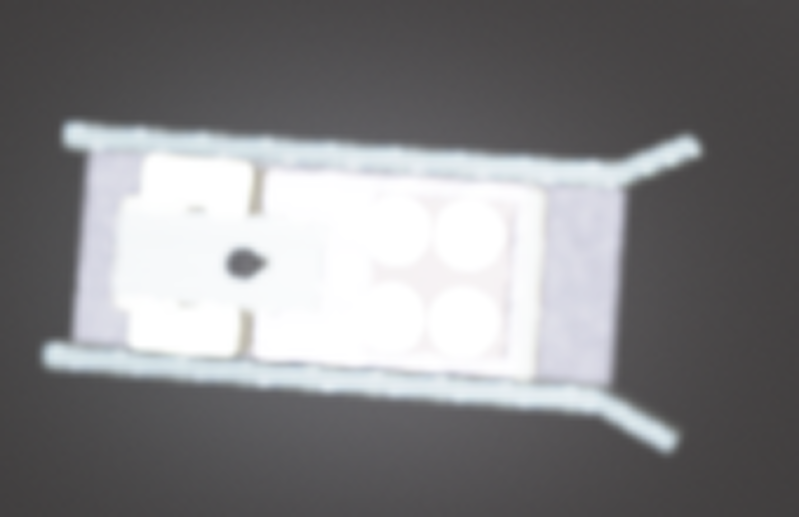

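View pics/s19.png

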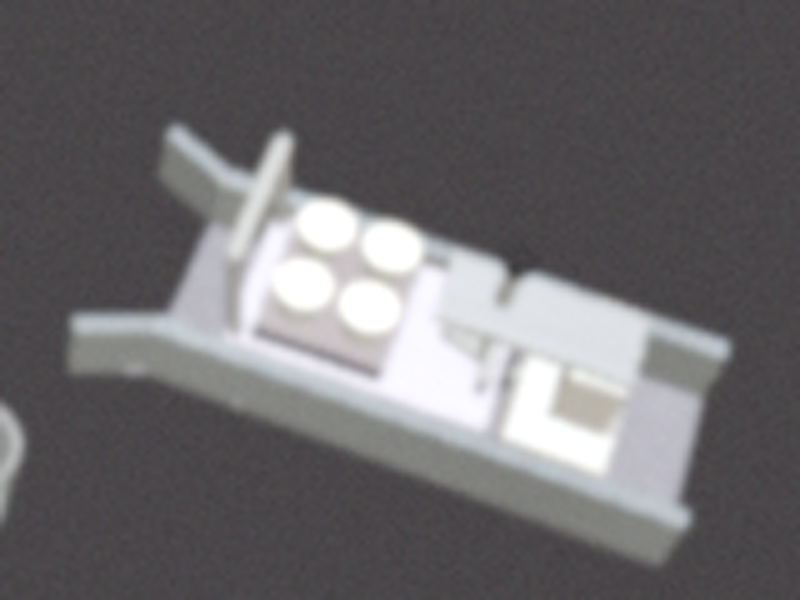

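View pics/sc19.png

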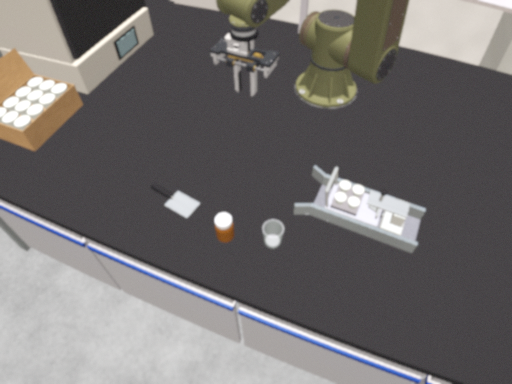

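The caddy sits straight in the dock. The catch is down behind the strike bar, with the indicator at rest at (243,263). The jar, beaker and spatula haven't moved, and the arm is clear. Handing in.

```bash
python3 -c "
from station import hand_in
print(hand_in())"
```

```text
the job is handed in; nothing more can be done
None
```

The caddy is docked and held by the catch alone, and the job is handed in at about 25 s of the 72 s allowed.

**What I did:** I gripped the push bar and rolled the caddy along an S-curve to the dock mouth. At the mouth it was angled about 0.033 rad off the dock axis and about 6 mm to the right. I backed it off 50 mm, straightened it and ran it in again, correcting a smaller drift to the left over the last 13 mm before the mouth. Inside, I crept it against the buffer with at most about 9 N until the catch dropped, then let go and moved the arm clear.

**Last checks:**
- **Catch:** the force on the tool fell from 7 N to about 0 within 1 mm of easing back, so the catch took the load. Its indicator is back at rest, and the scene view shows the catch down behind the strike bar.
- **Position:** after release the caddy sits straight between the kerbs. The jar, beaker and spatula look unmoved.

**Not confirmed:**
- **Castors:** they are hidden under the deck, so I never saw them trailing. I inferred it from the last roll of about 60 mm outside the dock. The steering correction in the final 13 mm may have left them slightly off straight, by my estimate about 0.1 rad.
- **Vertical load:** during the roll the grip pulled the bar up or pressed it down by up to about 4 N. I reset the tool height to ease this.

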